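Gauge the bore of a steerer tube and present the gauge tip

ROBOT

A 7-joint arm with a two-finger parallel gripper is mounted at the origin on the work surface. World frame = base frame: x ahead of the robot, y to its left, z up, the work surface at z = 0. Lengths are in m, angles in rad, forces in N, time in s.
With the tool pointing down it reaches from about 0.4 to 0.875 m from the base axis. Payload 19.3 kg.
Tool frame: the origin (TCP) lies at the very end of the fingers, on their centre line; the grasp point (between the pads) lies 19 mm behind it (bot.pinch_z is the distance from the TCP to the grasp point, in m); y points along the fingers, x is the direction in which the jaws open and shut, and the axes are right-handed (so a half turn about y gives the same grasp; the last joint's range is limited). The gripper opens to 85 mm and grips with 20 to 120 N. Pads are 22 mm wide; open, the fingers measure 114 mm over their backs; the gripper's body (76 mm by 85 mm) begins 54 mm behind the grasp point. The pads swing forward as they close: fully open they stand 13 mm farther back than shut.
Start: joints at [1.08, 0.521, -0.036, 1.599, 0.021, 1.021, -0.113], TCP at [0.255, -0.57, 0.207] pointing down, gripper open.
Joint ranges: [-2.91, 2.91], [-0.3, 2.13], [-1.5, 1.42], [0.17, 2.43], [-1.26, 4.41], [0.16, 1.93], [-2.52, 2.52]. Speed limits (rad/s): [1.89, 1.89, 2.39, 2.39, 3.01, 3.01, 3.01].

INTERFACE

Orientations are given as [roll, pitch, yaw] about the fixed x, y, z axes, in that order (R = Rz(yaw) Ry(pitch) Rx(roll)).
In Python, from workcell import bot gives the robot as it stands. The module is installed in compiled form; this text tells all that it offers.
- The arm moves only by the tool arm_command, never from a script. Its argument "moves" is a list of rows, each an object of numbers: "rx", "ry", "rz": the turn, a rotation vector about the tool's x, y, z in rad; "x", "y", "z": the shift along the tool's x, y, z in cm; "gripper": the opening, from -1 (shut) to 1 (fully open). In form: [{"rx": .., "ry": .., "rz": .., "x": .., "y": .., "z": .., "gripper": ..}, ...]. A call has 1 to 5 rows; each row is the pose to reach, as a shift and turn from the pose commanded when the call began, along the tool's axes at that moment; what a row does not reach only later rows make up. A row lasts 1/12 s, in which the tool goes at most 41.7 mm and 7.16 degrees, less where a joint would pass 70% of its speed; a pose out of reach is approached as far as the arm can. A call with a gripper value outside its range is refused whole. The fingers move at their own pace and stop on an object; "squeeze" is the grip in N (left out, the last holds). Time passes only in rows, so rows that repeat a pose let the fingers close. It gives the time, the measured TCP pose, the force and the opening at its end, in the units of the state.
- bot.observe(): the state, without advancing time (a new reading comes with each control period).
- bot.grab_frame(name): name is "scene" or "top" or "wrist"; returns (picture, depth): 420x560x3 uint8, red, green, blue; 420x560 float32, m along the optical axis (not along the pixel's ray), 0 where there is no reading.
- bot.camera_model(name): a dict with "vfov" (degrees; the focal length in pixels is half the picture's height over the tangent of half this angle, whatever the lens; pixels are square), "cx", "cy" (the principal point, pixels), "extrinsics" (4x4, takes a point from camera to world coordinates); the wrist camera has in their place "mount" (4x4, takes a point from camera to tool coordinates, whose origin is the TCP and whose axes are the tool frame's). Camera axes: x right, y down, z forward; pixel columns grow to the right and rows downward; lengths in m; the calibration is good to about 2 mm. The wrist camera is an equidistant fisheye: a pixel r from the principal point sees the ray r / f radians off the axis. A picture is of the moment at which its call begins: read the wrist's pose just before it. camera_model takes no time and is no camera call.
- bot.job_done(): hands the job in, once; it reports no verdict.
Trained networks look in the newest picture that a camera, given by its name, has taken for a name from the list of things; names that differ only in an ending like _2 or _b are one class to them, and where a whole thing is asked for, a point or a joint stands for the part that bears it (a point fixed in the world has none). Each returns a list of dicts, best first, with "p" (0 to 1); they miss things now and then, are a little off and sometimes report something else, mostly with a low value. They report only what shows in the picture. A call takes as long as a camera call. They do not tell look-alikes from the thing itself.
- bot.spot_in(name, camera): "box" ([left, top, right, bottom] in pixels, round what is visible of it).
- bot.masks_of(name, camera): "mask" (420x560 bool, what is visible of it) and "box" ([left, top, right, bottom] in pixels, round what is visible of it).
The state is a dict: "clock": time; "qpos": joint angles; "qd": joint speeds; "joint_efforts": joint torques, N m; "position": TCP position; "tool_rot": TCP orientation; "force": force on the tool from outside, world axes, zero at the start; "moment": the same for the moment, N m; "grip_width": finger opening in m.
Only numpy, scipy, OpenCV 4.12 (cv2) and the standard library are available. Lean on these libraries where they do the work, as an engineer would, in place of code of your own. Each camera call takes 0.05 s, during which the arm holds its last target.

TASK

Lift the depth gauge off its wooden cradle by its flat orange handle and slide its rod down the bore of the slanted steel tube in the bench clamp until the square brass collar stops on the tube's rim. Then draw it fully out and hold it level, with its tip about 10 cm above the round white light pad, and finish there still gripping it, motionless. Leave the lube bottle, the grease jar and the wrench alone.

Things in the scene. Friction and masses are not known exactly. Their poses are not given: they have to be found in the camera images.
- gauge: depth gauge, 0.08-0.15 kg, mass centre 50 mm ahead of its origin; starts level in the cradle, z up. Origin: centre of the flat orange handle, 50 mm along x, 44 along z, 12 thick along y (pinch it across y, at any slant). x runs from handle to tip: 12 mm neck, square brass collar 34 x 34 mm (x 38 to 46 mm), aluminium rod 15 mm thick (x 46 to 146 mm), its last 8 mm tapering to 6 mm
- gauge_stop (a point): centre of the collar's tip-side face, 46 mm along gauge x; axes as the gauge
- gauge_tip (a point): end of the gauge rod, 146 mm along gauge x; axes as the gauge
- cradle: fixed wooden cradle, base 115 (x) x 60 (y) x 10 mm, origin at the centre of its underside; the gauge lies along cradle x, its axis 75 mm above the bench. One post under the collar (43 mm towards -x, side lips 68 mm high), one under the rod (40 mm towards +x, side lips 77 mm high). The handle overhangs the -x end, free all round. The gauge lifts straight up and out
- clamp: fixed bench clamp, base 130 (x) x 100 (y) x 20 mm, origin at the centre of its underside. It holds the steel tube, which leans 25 degrees (0.436 rad) from upright towards clamp -x, between two blue jaws with a yellow star knob on the -y side
- tube_mouth (a point): centre of the open upper rim of the steel tube (outside diameter 30 mm, bore 22 mm, clear for at least 115 mm), about 138 mm above the bench. Its z axis is the tube's axis, pointing out of the mouth; its y axis is clamp y (level); x completes the frame
- pad: fixed round light pad lying on the bench, white face 120 mm in diameter, 8 mm high, a small black dot in the middle; origin at the centre of its underside
- table: the bench, white top at z = 0
- lube: bystander: red bottle standing upright, 48 mm in diameter, 130 mm high; origin at the centre of its underside
- grease: bystander: green jar standing upright, 64 mm in diameter, 60 mm high; origin at the centre of its underside
- wrench: bystander: steel wrench lying flat along its x axis, 160 mm long; origin near the middle of its underside
There are look-alikes about, which are no part of the job. What is shaped like the gauge but turquoise is not meant.

How it is judged:
On the way, in this order (a step that is already met when the one before it is completed fails the run):
1. the gauge is lifted clear of the cradle, held in the fingers (height (world z) of gauge above 0.1 m and contact force between gauge and cradle below 0.1 N and contact force between the fingers and gauge above 1 N), for 0.2 s.
2. the rod is fully in the tube and the collar stops on the rim (distance between gauge_stop and tube_mouth below 0.007 m and z of gauge_stop in the frame of tube_mouth below 0.003 m and angle between the x axis of gauge and the z axis of tube_mouth, either way round below 0.1 rad and contact force between gauge and clamp above 0.5 N), for 0.1 s.
3. the rod is drawn fully out of the tube, still in the fingers (z of gauge_tip in the frame of tube_mouth above 0.005 m and contact force between the fingers and gauge above 1 N), for 0.1 s.
At the end, for the whole second after the job is handed in: The gauge is held still in the fingers and touches nothing else (cradle, clamp, pad, bench, bystanders); its rod is level within 10 degrees; its tip is over the white face of the pad (within 60 mm of the centre), 50 to 150 mm above it (contact force between the fingers and gauge above 1 N and contact force between gauge and cradle below 0.1 N and contact force between gauge and clamp below 0.1 N and contact force between gauge and pad below 0.1 N and contact force between gauge and table below 0.1 N and contact force between gauge and lube below 0.1 N and contact force between gauge and grease below 0.1 N and contact force between gauge and wrench below 0.1 N and angle between gauge's own x axis and vertical between 1.39 and 1.75 rad and horizontal distance between gauge_tip and pad below 0.06 m and height (world z) of gauge_tip between 0.058 and 0.158 m and linear speed of gauge below 0.02 m/s and angular speed of gauge below 0.15 rad/s); the arm keeps its last pose, push and grip.
It fails at once if the lube bottle, grease jar or wrench is moved by more than 30 mm or a container is tipped over (distance of any of lube, grease, wrench from where it was at the start of the episode above 0.03 m or angle between any of lube, grease's own z axis and vertical above 0.5 rad).
It also fails if it takes over 58 s, if anything falls off the work surface, if the arm or the gripper's body presses on something with over 40 N, if the wrist force passes 120 N, or if a joint passes its speed limit or range.

## Working session

There is one attempt and no reset: what is moved stays moved. The work goes in short steps, Python scripts to look and compute and a tool call to move; the robot and the scene stay as the last step left them, time stands still between calls to the robot, and variables do not carry over. Pictures are saved under pics/ and viewed, and the job is handed in when it is done.

Besides the shell and the picture viewer there is one more tool, called after "Request:" as name(argument=value, ...) on one line, values as JSON. arm_command: Moves the arm, as the interface text tells. Its arguments: {"type":"object","properties":{"moves":{"type":"array"},"squeeze":{"type":"number"}},"required":["moves"]}

```bash
mkdir -p pics
cat > h.py <<'E'
import numpy as np, cv2
from workcell import bot
from scipy.spatial.transform import Rotation as R
def cam(n):
    m=bot.camera_model(n); f=210/np.tan(np.radians(m['vfov'])/2); return m,f
def unproj(n,u,v,d):
    m,f=cam(n); p=np.stack([(u-m['cx'])/f*d,(v-m['cy'])/f*d,d],-1); E=np.array(m['extrinsics']); return p@E[:3,:3].T+E[:3,3]
def cloud(n,depth):
    v,u=np.mgrid[0:420,0:560]; return unproj(n,u,v,depth)
def proj(n,P):
    m,f=cam(n);E=np.linalg.inv(np.array(m['extrinsics']));p=np.asarray(P)@E[:3,:3].T+E[:3,3]
    return np.stack([p[...,0]/p[...,2]*f+m['cx'],p[...,1]/p[...,2]*f+m['cy']],-1)
E
python3 - <<'E'
from h import *
s=bot.observe();print(s)
for n in ['scene','top','wrist']:
    p,d=bot.grab_frame(n); cv2.imwrite(f'pics/{n}0.png',p[...,::-1]); np.save(f'{n}0.npy',d); np.save(f'{n}0rgb.npy',p); print(n,bot.camera_model(n))
    for t in ['gauge','cradle','clamp','pad','lube','grease','wrench']:
        print(t,[(r['box'],round(r['p'],2)) for r in bot.spot_in(t,n)])
E
```

```text
{'clock': 0.0, 'qpos': array([ 1.07980012,  0.52203325, -0.03632084,  1.5999983 ,  0.02116181,
        1.02113139, -0.11278555]), 'qd': array([ 1.98719296e-03,  6.61018877e-04, -2.97297124e-04,  2.14855333e-04,
       -6.35441777e-04, -1.20249126e-03, -5.86721079e-05]), 'joint_efforts': array([ 3.80748361e-04, -9.27098608e+01,  1.98005363e+00, -3.69919288e+01,
        1.78968371e-02,  8.33679718e-03, -4.71127385e-05]), 'position': array([ 0.25512054, -0.57014649,  0.20641731]), 'tool_rot': array([-1.57085315e+00,  1.18558597e-03, -1.15002151e+00]), 'force': array([-0.00707091,  0.52900054, -1.30324319]), 'moment': array([-0.02578963,  0.00521551,  0.02148609]), 'grip_width': 0.08517274781859517}
scene {'vfov': 42.152435033887, 'cx': 278.2042955019043, 'cy': 213.73014524605318, 'extrinsics': array([[ 5.86086306e-01,  6.28825879e-01, -5.10960718e-01,
         1.11305695e+00],
       [ 8.10248628e-01, -4.54895152e-01,  3.69550486e-01,
        -4.14016906e-01],
       [-5.06440607e-05, -6.30593700e-01, -7.76113125e-01,
         9.65544254e-01],
       [ 0.00000000e+00,  0.00000000e+00,  
[... 1129 characters left out ...]
.68), ([390.5, 197.9, 404.7, 271.6], 0.47)]
grease [([329.9, 113.9, 359.7, 146.9], 0.92)]
wrench [([185.7, 293.0, 241.3, 343.6], 0.61), ([330.9, 115.0, 360.4, 147.3], 0.5)]
wrist {'vfov': 65.70646984690485, 'cx': 278.175746580835, 'cy': 206.65097820742872, 'mount': array([[ 9.99999737e-01, -7.22500035e-04, -6.32937823e-05,
        -7.05743430e-04],
       [-1.36633694e-04, -2.73379020e-01,  9.61906385e-01,
        -1.67154983e-01],
       [-7.12280589e-04, -9.61906123e-01, -2.73379046e-01,
         7.01111591e-02],
       [ 0.00000000e+00,  0.00000000e+00,  0.00000000e+00,
         1.00000000e+00]])}
gauge [([0.8, 1.0, 76.5, 44.8], 0.89)]
cradle []
clamp []
pad []
lube []
grease []
wrench []
```

View pics.

View pics/scene0.png

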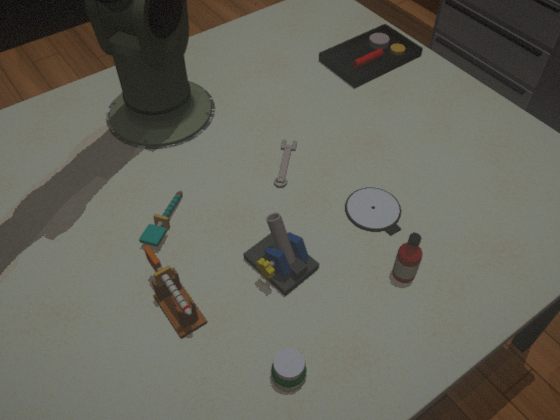

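View pics/top0.png

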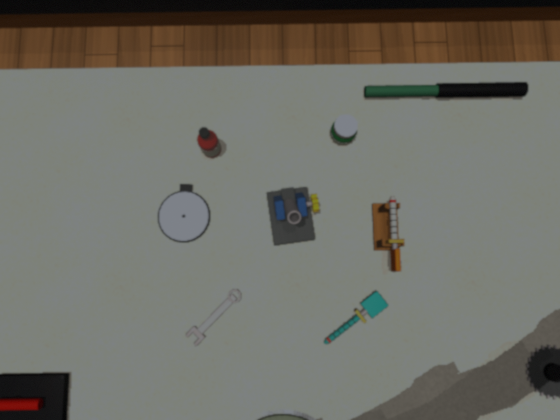

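View pics/wrist0.png

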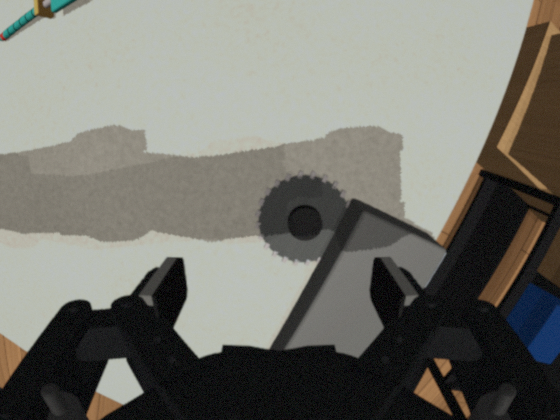

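Run:
```python
from h import *
a=np.load('top0rgb.npy');b=np.load('scene0rgb.npy')
cv2.imwrite('pics/topc.png',cv2.resize(a[180:290,250:420,::-1],None,fx=4.5,fy=4.5,interpolation=cv2.INTER_CUBIC))
cv2.imwrite('pics/scenec.png',cv2.resize(b[200:340,130:330,::-1],None,fx=4,fy=4,interpolation=cv2.INTER_CUBIC))
for n in ['top','scene']:
    d=np.load(n+'0.npy');P=cloud(n,d);rgb=np.load(n+'0rgb.npy');np.save(n+'P.npy',P)
    hsv=cv2.cvtColor(rgb,cv2.COLOR_RGB2HSV)
    for nm,lo,hi,x in [('orange',(5,170,100),(14,255,255),None),('yellow',(20,120,100),(32,255,255),None),('white',(0,0,0),(0,0,0),None)]:
        m=cv2.inRange(hsv,lo,hi)>0; m&=(d>0)
        q=P[m]; q=q[(q[:,2]>0.03)&(q[:,2]<.2)&(q[:,0]<.7)]
        print(n,nm,len(q)); 
        if len(q): print(np.percentile(q,[2,50,98],axis=0).round(4))
for (u,v) in [(184,216),(294,217),(397,260),(393,220),(392,202),(396,242),(291,240),(345,128),(208,140)]:
    P=np.load('topP.npy');print((u,v),P[v,u].round(4))
```

```text
top orange 12
[[ 0.4655 -0.2599  0.0924]
 [ 0.4837 -0.2575  0.0945]
 [ 0.4977 -0.2521  0.0972]]
top yellow 170
[[ 0.3442 -0.2688  0.031 ]
 [ 0.5935 -0.0875  0.0717]
 [ 0.6262 -0.0765  0.0932]]
top white 0
scene orange 73
[[ 0.4583 -0.2631  0.0926]
 [ 0.481  -0.2592  0.0958]
 [ 0.5005 -0.2548  0.099 ]]
scene yellow 165
[[ 0.3481 -0.2714  0.0323]
 [ 0.6037 -0.0874  0.0719]
 [ 0.632  -0.0766  0.0942]]
scene white 0
(184, 216) [0.5907 0.2274 0.01  ]
(294, 217) [ 0.5711 -0.0334  0.0993]
(397, 260) [ 0.4737 -0.2552  0.096 ]
(393, 220) [ 0.5636 -0.2558  0.081 ]
(392, 202) [ 0.6049 -0.2564  0.0791]
(396, 242) [ 0.5135 -0.2572  0.0895]
(291, 240) [ 0.5278 -0.0289  0.0206]
(345, 128) [ 0.7889 -0.1612  0.0571]
(208, 140) [0.7505 0.1575 0.0985]
```

View pics/topc.png

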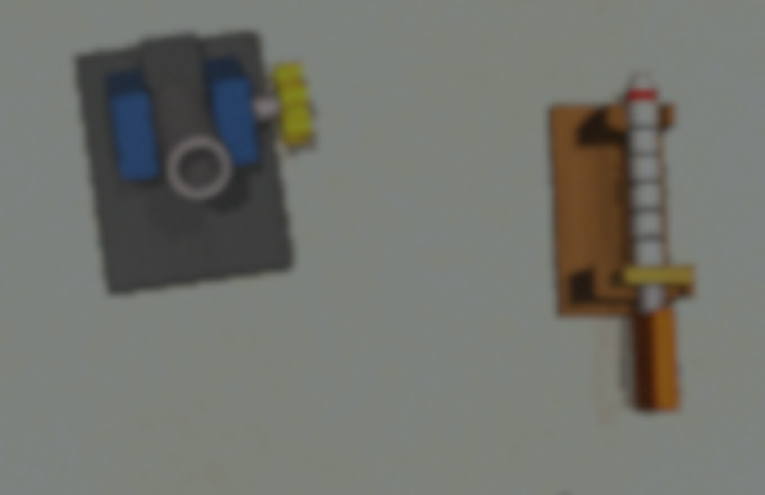

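View pics/scenec.png

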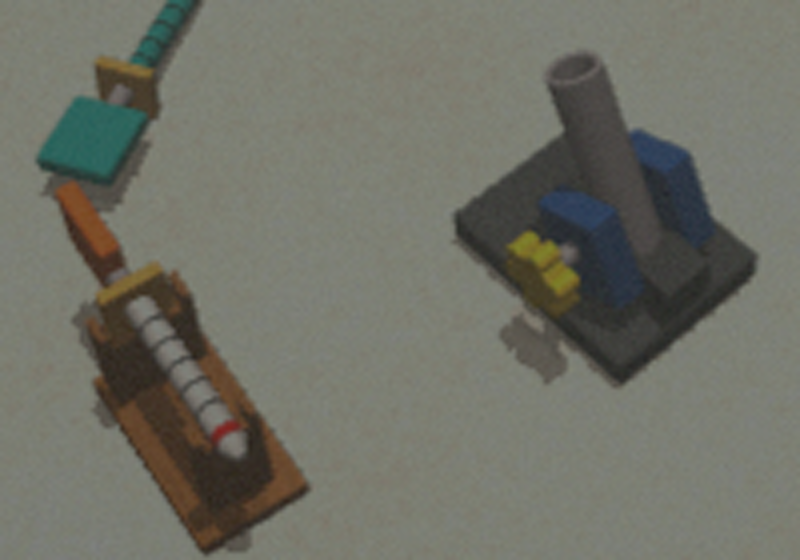

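Run:
```python
from h import *
def ray(n,u,v,z):
    a=unproj(n,np.array(u),np.array(v),np.array(1.));b=unproj(n,np.array(u),np.array(v),np.array(0.5))
    t=(z-b[2])/(a[2]-b[2]);return b+t*(a-b)
print('mouth',ray('top',294,216.7,.138),ray('scene',273.9,217,.138))
for n in ['top','scene']:
    P=np.load(n+'P.npy').reshape(-1,3);c=np.load(n+'0rgb.npy').reshape(-1,3).astype(int)
    # base top of clamp
    m=(abs(P[:,2]-.02)<.006)&(P[:,0]>.48)&(P[:,0]<.72)&(P[:,1]>-.14)&(P[:,1]<.1)&(c.max(1)<90)
    q=P[m][:,:2].astype(np.float32); r=cv2.minAreaRect(q);print(n,'base',len(q),r)
    m=(abs(P[:,2]-.075)<.016)&(P[:,0]>.525)&(P[:,0]<.64)&(P[:,1]>-.272)&(P[:,1]<-.24)&(c.min(1)>95)
    q=P[m]; print('rod',len(q),q.mean(0),np.percentile(q[:,2],[5,50,95])); v=np.linalg.svd(q-q.mean(0))[2][0];print(v, np.degrees(np.arctan2(v[1],v[0])))
    m=(P[:,2]>.06)&(P[:,0]>.44)&(P[:,0]<.53)&(P[:,1]>-.3)&(P[:,1]<-.2)
    q=P[m];print('handle+',q.min(0),q.max(0))
    m=(P[:,2]>.07)&(P[:,0]>.54)&(P[:,0]<.66)&(P[:,1]>-.06)&(P[:,1]<.02)
    q=P[m];print('tube top',len(q),np.percentile(q[:,2],[50,90,95,98,100]));q=q[q[:,2]>.125];print(q.mean(0),np.percentile(q,[3,97],axis=0))
# pad
P=np.load('topP.npy');c=np.load('top0rgb.npy')
mm=bot.masks_of('pad','top') if False else None
print('pad',ray('top',184,216.2,.008))
```

```text
mouth [ 0.56612594 -0.03148912  0.138     ] [ 0.56997085 -0.03157678  0.138     ]
top base 1301 ((0.5870273113250732, -0.029248438775539398), (0.12997497618198395, 0.09932872653007507), 7.241849899291992)
rod 167 [ 0.57007459 -0.25718473  0.08031763] [0.07682522 0.08032818 0.08377431]
[-0.99975864  0.02174594  0.00312788] 178.75394484861494
handle+ [ 0.44994624 -0.28319935  0.06000989] [ 0.52998033 -0.23146958  0.09994106]
tube top 556 [0.08373542 0.13486497 0.13934038 0.14231086 0.14581117]
[ 0.5686519  -0.0307595   0.13538445] [[ 0.55359685 -0.04458101  0.12611624]
 [ 0.5840492  -0.01751419  0.14353548]]
scene base 932 ((0.5914033055305481, -0.030948109924793243), (0.13039210438728333, 0.1010143831372261), 8.441864013671875)
rod 187 [ 0.57341883 -0.25940628  0.08120422] [0.07760655 0.08140627 0.08455011]
[ 0.9998485  -0.00989022 -0.01432326] -0.5667350694097083
handle+ [ 0.45181771 -0.28247167  0.06012564] [ 0.52967513 -0.23246454  0.09984235]
tube top 897 [0.0901555  0.13387144 0.13799206 0.14171503 0.14521049]
[ 0.57514065 -0.03309657  0.13344701] [[ 0.55728345 -0.04596684  0.12533933]
 [ 0.58922208 -0.01968738  0.14306814]]
pad [0.59049585 0.22781255 0.008     ]
```

```bash
cat >> h.py <<'E'
def Rt():
    s=bot.observe(); return s, R.from_euler('xyz',s['tool_rot']).as_matrix(), np.array(s['position'])
def orient(yaw,pitch):  # approach pitched below horizontal, horizontal heading yaw, camera above
    h=np.array([np.cos(yaw),np.sin(yaw),0]); a=np.cos(pitch)*h+np.array([0,0,-np.sin(pitch)])
    x=np.array([np.sin(yaw),-np.cos(yaw),0]); return np.stack([x,a,np.cross(x,a)],1)
def cmd(Rg,pg):
    s,Rc,p=Rt(); rv=R.from_matrix(Rc.T@Rg).as_rotvec(); d=Rc.T@(np.asarray(pg)-p)*100
    print('clock',s['clock'],'rv',rv.round(4),'cm',d.round(3),'deg',np.degrees(np.linalg.norm(rv)).round(1),'q',s['qpos'].round(2),'grip',s['grip_width'].round(4))
E
python3 - <<'E'
from h import *
th=np.radians(40)
Rg=orient(-.015,th); pg=np.array([.481,-.258,.075])+.019*Rg[:,1]
print(pg); cmd(Rg,pg-.10*Rg[:,1])
E
```

```text
[ 0.49555321 -0.25821831  0.06278704]Traceback (most recent call last):
  File "<stdin>", line 4, in <module>
  File "h.py", line 20, in cmd
    print('clock',s['clock'],'rv',rv.round(4),'cm',d.round(3),'deg',np.degrees(np.linalg.norm(rv)).round(1),'q',s['qpos'].round(2),'grip',s['grip_width'].round(4))
                                                                                                                                          ^^^^^^^^^^^^^^^^^^^^^
AttributeError: 'float' object has no attribute 'round'
```

```bash
sed -i "s/s\['grip_width'\].round(4)/round(s['grip_width'],4)/" h.py
python3 - <<'E'
from h import *
th=np.radians(40)
Rg=orient(-.015,th); pg=np.array([.481,-.258,.075])+.019*Rg[:,1]
cmd(Rg,pg-.10*Rg[:,1]+[0,0,.04])
E
```

```text
clock 1.2 rv [ 0.8585  0.4076 -0.1901] cm [-21.923   3.994  27.741] deg 55.5 q [ 1.08  0.52 -0.04  1.6   0.02  1.02 -0.11] grip 0.0855
```

Request:
arm_command(moves=[{"rx":0.86,"ry":0.41,"rz":-0.19,"x":-22,"y":4,"z":27.7,"gripper":1},{"rx":0.86,"ry":0.41,"rz":-0.19,"x":-22,"y":4,"z":27.7,"gripper":1},{"rx":0.86,"ry":0.41,"rz":-0.19,"x":-22,"y":4,"z":27.7,"gripper":1},{"rx":0.86,"ry":0.41,"rz":-0.19,"x":-22,"y":4,"z":27.7,"gripper":1},{"rx":0.86,"ry":0.41,"rz":-0.19,"x":-22,"y":4,"z":27.7,"gripper":1}], squeeze=60)

```text
clock: 1.62
position: [0.3474, -0.3929, 0.1848]
tool_rot: [-1.028, -0.046, -1.422]
force: [2.8, -0.5, -0.5]
grip_width: 0.0853
```

Run:
```python
from h import *
th=np.radians(40)
Rg=orient(-.015,th); pg=np.array([.481,-.258,.075])+.019*Rg[:,1]
cmd(Rg,pg-.10*Rg[:,1]+[0,0,.04])
```

```text
clock 1.6167 rv [ 0.3249  0.1545 -0.0721] cm [-12.439   5.729   7.158] deg 21.0 q [ 1.39  0.36 -0.42  2.13 -0.71  0.52  0.2 ] grip 0.0853
```

Request:
arm_command(moves=[{"rx":0.32,"ry":0.155,"rz":-0.07,"x":-12.4,"y":5.7,"z":7.2,"gripper":1},{"rx":0.32,"ry":0.155,"rz":-0.07,"x":-12.4,"y":5.7,"z":7.2,"gripper":1},{"rx":0.32,"ry":0.155,"rz":-0.07,"x":-12.4,"y":5.7,"z":7.2,"gripper":1},{"rx":0.32,"ry":0.155,"rz":-0.07,"x":-12.4,"y":5.7,"z":7.2,"gripper":1},{"rx":0.32,"ry":0.155,"rz":-0.07,"x":-12.4,"y":5.7,"z":7.2,"gripper":1}])

```text
clock: 2.03
position: [0.3902, -0.3172, 0.1881]
tool_rot: [-0.76, 0.02, -1.534]
force: [0.2, -0.2, -1.8]
grip_width: 0.0851
```

Run:
```python
from h import *
th=np.radians(40)
Rg=orient(-.015,th); pg=np.array([.481,-.258,.075])+.019*Rg[:,1]
cmd(Rg,pg-.10*Rg[:,1]+[0,0,.04])
p,d=bot.grab_frame('wrist'); cv2.imwrite('pics/w1.png',p[...,::-1]); np.save('w1.npy',d); np.save('w1rgb.npy',p)
```

```text
clock 2.0333 rv [ 0.0627  0.0198 -0.0515] cm [-5.865  3.776  0.524] deg 4.8 q [ 1.89  0.56 -1.1   2.33 -1.23  0.19  0.62] grip 0.0851
```

View pics/w1.png

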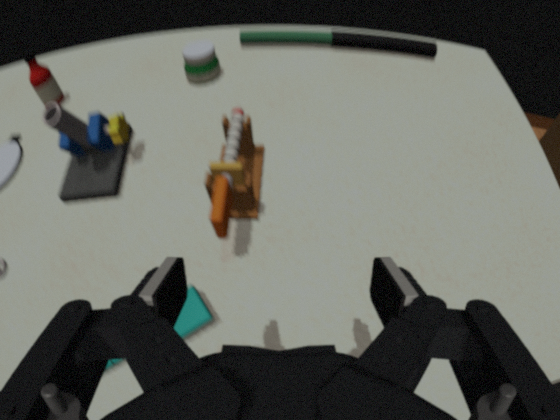

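Run:
```python
from h import *
th=np.radians(53)
Rg=orient(-.015,th); pg=np.array([.481,-.258,.075])+.019*Rg[:,1]
cmd(Rg,pg-.10*Rg[:,1]+[0,0,.0])
```

```text
clock 2.0833 rv [-0.1696  0.0209 -0.05  ] cm [-5.607  6.774 -0.649] deg 10.2 q [ 1.9   0.57 -1.11  2.34 -1.24  0.19  0.63] grip 0.0858
```

Request:
arm_command(moves=[{"rx":-0.17,"ry":0.02,"rz":-0.05,"x":-3,"y":3,"z":1,"gripper":1},{"rx":-0.17,"ry":0.02,"rz":-0.05,"x":-5.6,"y":6.8,"z":-0.6,"gripper":1},{"rx":-0.17,"ry":0.02,"rz":-0.05,"x":-5.6,"y":6.8,"z":-0.6,"gripper":1},{"rx":-0.17,"ry":0.02,"rz":-0.05,"x":-5.6,"y":6.8,"z":-0.6,"gripper":1},{"rx":-0.17,"ry":0.02,"rz":-0.05,"x":-5.6,"y":6.8,"z":-0.6,"gripper":1}])

```text
clock: 2.5
position: [0.4283, -0.2749, 0.1618]
tool_rot: [-0.955, 0.018, -1.565]
force: [0.6, -0.3, -0.0]
grip_width: 0.0855
```

```bash
cat >> h.py <<'E'
def wrist_ray(u,v):
    m=bot.camera_model('wrist');f=210/np.tan(np.radians(m['vfov'])/2)
    dx,dy=np.asarray(u)-m['cx'],np.asarray(v)-m['cy'];r=np.hypot(dx,dy)+1e-9;t=r/f
    return np.stack([np.sin(t)*dx/r,np.sin(t)*dy/r,np.cos(t)],-1)
def wrist_world(u,v,d,Rc,p):
    k=wrist_ray(u,v);k=k/k[...,2:3]*np.asarray(d)[...,None]
    M=np.array(bot.camera_model('wrist')['mount']);return (k@M[:3,:3].T+M[:3,3])@Rc.T+p
def wsnap(name):
    s,Rc,p=Rt(); im,d=bot.grab_frame('wrist'); cv2.imwrite(f'pics/{name}.png',im[...,::-1])
    v,u=np.mgrid[0:420,0:560]; return im,d,wrist_world(u,v,d,Rc,p)
E
python3 - <<'E'
from h import *
th=np.radians(53)
Rg=orient(-.015,th); pg=np.array([.481,-.258,.075])+.019*Rg[:,1]
im,d,P=wsnap('w2'); np.save('w2P.npy',P)
cmd(Rg,pg)
hsv=cv2.cvtColor(im,cv2.COLOR_RGB2HSV)
m=(cv2.inRange(hsv,(3,150,60),(15,255,255))>0)&(d>0)&(P[...,2]>.045)&(P[...,1]<-.2)
q=P[m];print(len(q),np.percentile(q,[2,50,98],axis=0).round(4))
q=q[q[:,2]>.093];print(q.mean(0),np.linalg.svd(q-q.mean(0))[2][0])
E
```

```text
clock 2.55 rv [ 0.0295  0.0123 -0.0305] cm [-1.027 11.922 -1.   ] deg 2.5 q [ 1.31  0.38 -0.71  2.33 -1.26  0.16  0.35] grip 0.0858
1276 [[ 0.4515 -0.2792  0.056 ]
 [ 0.4876 -0.2577  0.0956]
 [ 0.5988 -0.2342  0.0983]]
[ 0.4753912  -0.25674358  0.09680858] [-0.99993835 -0.00322595 -0.01062488]
```

View pics/w2.png

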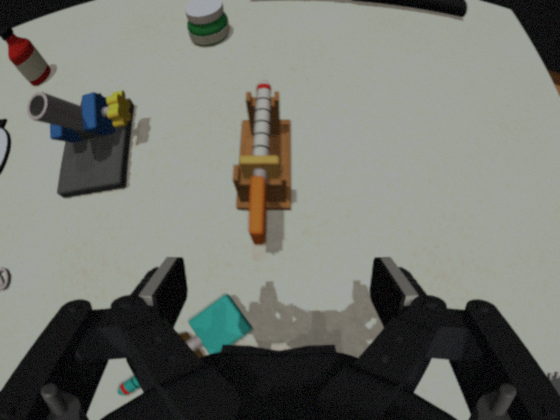

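Run:
```python
from h import *
for t in (53,58):
  th=np.radians(t)
  Rg=orient(-.005,th); pg=np.array([.478,-.257,.075])+.019*Rg[:,1]
  cmd(Rg,pg-.05*Rg[:,1])
P=np.load('w2P.npy');im=cv2.imread('pics/w2.png')[...,::-1]
hsv=cv2.cvtColor(np.ascontiguousarray(im),cv2.COLOR_RGB2HSV)
m=(cv2.inRange(hsv,(3,150,60),(15,255,255))>0)&(P[...,2]>.09)&(P[...,0]<.55)
q=P[m];print(np.percentile(q,[0,2,5,95,98,100],axis=0).round(4))
v,u=np.nonzero(m);print(u.min(),u.max(),v.min(),v.max())
```

```text
clock 2.55 rv [ 0.0294  0.0043 -0.0246] cm [-1.266  6.755 -1.392] deg 2.2 q [ 1.31  0.38 -0.71  2.33 -1.26  0.16  0.35] grip 0.0858
clock 2.55 rv [-0.0578  0.0053 -0.0244] cm [-1.264  6.759 -1.121] deg 3.6 q [ 1.31  0.38 -0.71  2.33 -1.26  0.16  0.35] grip 0.0858
[[ 0.3889 -0.2773  0.0902]
 [ 0.4515 -0.2625  0.0926]
 [ 0.4521 -0.2619  0.0945]
 [ 0.4971 -0.2511  0.0983]
 [ 0.4989 -0.2507  0.0987]
 [ 0.5008 -0.2503  0.3384]]
244 285 131 239
```

Request:
arm_command(moves=[{"rx":-0.03,"ry":0.005,"rz":-0.025,"x":-1.3,"y":3.5,"z":-1.2,"gripper":1},{"rx":-0.03,"ry":0.005,"rz":-0.025,"x":-1.3,"y":6.7,"z":-1.2,"gripper":1},{"rx":-0.03,"ry":0.005,"rz":-0.025,"x":-1.3,"y":6.7,"z":-1.2,"gripper":1},{"rx":-0.03,"ry":0.005,"rz":-0.025,"x":-1.3,"y":6.7,"z":-1.2,"gripper":1}])

```text
clock: 2.88
position: [0.4597, -0.2757, 0.1268]
tool_rot: [-1.019, 0.03, -1.561]
force: [-0.2, 1.3, -0.6]
grip_width: 0.0855
```

Run:
```python
from h import *
th=np.radians(55)
Rg=orient(-.005,th); pg=np.array([.476,-.2567,.075])+.019*Rg[:,1]
cmd(Rg,pg);print(np.degrees(bot.observe()['tool_rot']))
```

```text
clock 2.8833 rv [ 0.0592 -0.0045 -0.0334] cm [-1.667  7.216 -1.233] deg 3.9 q [ 1.04  0.44 -0.47  2.27 -1.26  0.16  0.3 ] grip 0.0855
[-58.37672616   1.73762099 -89.45128977]
```

```bash
cat > kin.py <<'E'
import numpy as np, itertools, pickle
from scipy.spatial.transform import Rotation as R
from scipy.optimize import least_squares
D=[([1.07980012,0.52203325,-0.03632084,1.5999983,0.02116181,1.02113139,-0.11278555],[.25512,-.57015,.20642],[-1.57085,.00119,-1.15002]),
([1.39,.36,-.42,2.13,-.71,.52,.2],(.3474,-.3929,.1848),(-1.028,-.046,-1.422)),
([1.89,.56,-1.1,2.33,-1.23,.19,.62],(.3902,-.3172,.1881),(-.76,.02,-1.534)),
([1.31,.38,-.71,2.33,-1.26,.16,.35],(.4283,-.2749,.1618),(-.955,.018,-1.565)),
([1.04,.44,-.47,2.27,-1.26,.16,.3],(.4597,-.2757,.1268),(-1.019,.03,-1.561))]
def fk(q,sg,off,L):
    # L: d1, a1(x after shoulder), d3, a3(x at elbow), a4 (x after elbow), d5, a6, d7
    T=np.eye(3);p=np.zeros(3);
    ax='zyzyzyz'; tr=[(0,0,L[0]),(L[1],0,0),(0,0,L[2]),(L[3],0,0) ,(L[4],0,L[5]),(L[6],0,0),(0,0,L[7])]
    # translations: after z1: d1 ; after y2: L1 ; after z3: (a3,0,d3) ; after y4: (a4,0,0); after z5: d5 ; after y6: a6 ; after z7: d7
    tt=[(0,0,L[0]),(L[1],0,0),(L[3],0,L[2]),(L[4],0,0),(0,0,L[5]),(L[6],0,0),(0,0,L[7])]
    for i in range(7):
        c=R.from_euler(ax[i],sg[i]*q[i]+off[i]).as_matrix(); T=T@c; p=p+T@np.array(tt[i])
    # final frame z = approach -> tool y
    Tool=np.array([[0,0,1],[1,0,0],[0,1,0]],float).T  # columns: tool axes in flange: x->?, y->z
    return T@np.array([[1,0,0],[0,0,-1],[0,1,0]],float),p
E
python3 - <<'E'
from kin import *
best=[]
for s in itertools.product([1,-1],repeat=3):  # z-axis signs j3 j5 j7 ; j1
  for s1 in (1,-1):
    sg=[s1,1,s[0],1,s[1],1,s[2]]
    for o7 in (0,1.57,3.14,-1.57):
      for o1 in (0,1.57,3.14,-1.57,-2.23,.78):
        def f(x):
            r=[]
            for q,p,e in D:
                Rm,_=fk(q,sg,[x[0],0,0,0,0,0,x[1]],np.zeros(8)); r.append(R.from_matrix(Rm.T@R.from_euler('xyz',e).as_matrix()).as_rotvec())
            return np.ravel(r)
        z=least_squares(f,[o1,o7]); best.append((z.cost,sg,z.x,z.fun.reshape(-1,3)))
best.sort(key=lambda b:b[0])
for b in best[:2]: print(b)
E
```

```text
(np.float64(9.987932887336826e-05), [-1, 1, -1, 1, -1, 1, -1], array([1.04802717e-03, 3.14257642e+00]), array([[ 4.38664676e-06,  6.27461690e-05,  4.47636055e-06],
       [ 7.75086929e-04,  1.13539734e-03,  3.09067261e-03],
       [-6.40068563e-04,  8.33399801e-04,  4.53249033e-03],
       [ 5.55177268e-03,  3.45555020e-03, -7.38204525e-03],
       [ 6.15535222e-03, -5.48709337e-03, -1.18771712e-03]]))
(np.float64(9.987932887336834e-05), [-1, 1, -1, 1, -1, 1, -1], array([6.28423334, 3.14257643]), array([[ 4.38664902e-06,  6.27461807e-05,  4.47636067e-06],
       [ 7.75086835e-04,  1.13539707e-03,  3.09067162e-03],
       [-6.40068533e-04,  8.33399217e-04,  4.53248894e-03],
       [ 5.55177273e-03,  3.45554986e-03, -7.38204635e-03],
       [ 6.15535228e-03, -5.48709364e-03, -1.18771811e-03]]))
```

```bash
cat > kin2.py <<'E'
from kin import *
from workcell import bot
SG=[-1,1,-1,1,-1,1,-1];OF=[0,0,0,0,0,0,np.pi]
s=bot.observe(); D.append((s['qpos'],s['position'],s['tool_rot']))
w=[1000,100,100,100,100,1000]
def f(x):
    return np.concatenate([np.ravel([(fk(q,SG,OF,x)[1]-p)*wi for (q,p,e),wi in zip(D,w)]),(x[[1,3,4,6]])*.3, [x[7]*.01]])
z=least_squares(f,[.36,0,.42,0,0,.4,0,.15]);L=z.x
if __name__=='__main__':
    print(L.round(4),z.cost); print(z.fun[:18].reshape(-1,3).round(3))
E
python3 kin2.py
```

```text
[ 0.4637  0.3597  1.1025 -0.903   0.1102  0.675  -0.0268  1.0356] 1089.7357820171708
[[ 31.694  18.364   0.672]
 [  7.27   14.319  -0.093]
 [-19.35    7.617  -4.951]
 [ -9.961   0.341  -3.006]
 [ -0.386   0.089  -0.436]
 [  3.383  -1.452   0.176]]
```

```bash
cat > kin2.py <<'E'
from kin import *
from workcell import bot
import os
SG=[-1,1,-1,1,-1,1,-1];OF=[0,0,0,0,0,0,np.pi]
def fk2(q,L):
    t=L.reshape(7,3);T=np.eye(3);p=np.zeros(3)
    for i in range(7):
        T=T@R.from_euler('zyzyzyz'[i],SG[i]*q[i]+OF[i]).as_matrix(); p=p+T@t[i]
    return T@np.array([[1,0,0],[0,0,-1],[0,1,0]],float),p
if os.path.exists('D.pkl'): D=pickle.load(open('D.pkl','rb'))
s=bot.observe()
if all(np.abs(np.array(d[0])-s['qpos']).max()>.02 for d in D): D.append((s['qpos'],s['position'],s['tool_rot'])); pickle.dump(D,open('D.pkl','wb'))
L0=np.array([[0,0,.4],[0,0,0],[0,0,.42],[0,0,0],[0,0,.4],[0,0,0],[0,0,.3]]).ravel()
# weights: z links free, xy regularised
reg=np.array([[9,9,.2],[.5,.5,9],[.5,.5,.2],[.5,.5,9],[.5,.5,.2],[.5,.5,9],[9,9,.2]]).ravel()
def f(x):
    r=[]
    for q,p,e in D:
        w=1000 if abs(np.array(q)*100-np.round(np.array(q)*100)).max()>1e-6 else 150
        r.append((fk2(q,x)[1]-p)*w)
    return np.concatenate([np.ravel(r),(x-L0)*reg])
z=least_squares(f,L0);L=z.x
if __name__=='__main__':
    print(L.reshape(7,3).round(3),z.cost); print(z.fun[:3*len(D)].reshape(-1,3).round(3))
E
python3 kin2.py
```

```text
[[-0.01  -0.     0.404]
 [ 0.055 -0.016  0.   ]
 [-0.053 -0.035  0.486]
 [ 0.012 -0.035  0.   ]
 [ 0.022  0.021  0.491]
 [ 0.017  0.021  0.   ]
 [ 0.007  0.015  0.33 ]] 0.08951695963771204
[[-0.001 -0.004 -0.002]
 [ 0.024  0.028  0.045]
 [-0.114  0.019  0.041]
 [ 0.286 -0.012 -0.084]
 [-0.193 -0.006  0.008]]
```

```bash
cat > ik.py <<'E'
from kin2 import *
from h import orient
lo=np.array([-2.91,-.3,-1.5,.17,-1.26,.16,-2.52]);hi=np.array([2.91,2.13,1.42,2.43,4.41,1.93,2.52])
mid=(lo+hi)/2;half=(hi-lo)/2
def ik(Rg,pg,starts=12,q0=None,seed=0,wq=.02):
    rng=np.random.default_rng(seed);out=[]
    for k in range(starts):
        s0=q0 if (q0 is not None and k==0) else rng.uniform(lo+.05,hi-.05)
        def g(q):
            Rm,p=fk2(q,L);r=R.from_matrix(Rm.T@Rg).as_rotvec()
            return np.concatenate([r*3,(p-pg)*10, wq*np.maximum(0,np.abs(q-mid)/half-.8)*5, [] if q0 is None else wq*.3*(q-q0)])
        z=least_squares(g,np.clip(s0,lo+1e-3,hi-1e-3),bounds=(lo,hi),max_nfev=80)
        Rm,p=fk2(z.x,L);e=(np.linalg.norm(p-pg)*1000,np.degrees(np.linalg.norm(R.from_matrix(Rm.T@Rg).as_rotvec())))
        marg=np.min(np.minimum(z.x-lo,hi-z.x))
        out.append((e[0]+e[1]>6,-marg,e,z.x))
    out.sort(key=lambda o:(o[0],o[1]) if not o[0] else (o[0],o[2][0])); return out[0]
E
python3 - <<'E'
from ik import *
gx0=np.array([1,-.005,0])
tz=np.array([-np.sin(.436)*np.cos(.137),-np.sin(.436)*np.sin(.137),np.cos(.436)])
m=np.array([.568,-.0315,.138])
for t in (30,40,50,60,70,80):
  th=np.radians(t)
  Rg=orient(-.005,th); pg=np.array([.476,-.2567,.075])+.019*Rg[:,1]
  a=ik(Rg,pg); 
  Ri=orient(.137,th+np.pi/2-.436); pi=m+.046*tz+.019*Ri[:,1]
  b=ik(Ri,pi)
  c=ik(Ri,pi+.13*tz)
  print(t,'pick',np.round(a[1],2),np.round(a[2],1),a[3].round(2),'\n  ins',np.round(b[1],2),np.round(b[2],1),b[3].round(2),'\n  out',np.round(c[1],2),np.round(c[2],1),c[3].round(2),flush=True)
E
```

```text
30 pick -0.03 [0. 0.] [-0.21  1.45  0.79  2.4   3.45  1.77  0.9 ] 
  ins -0.76 [0. 0.] [ 0.21  0.56 -0.37  1.67  0.23  1.04 -1.68] 
  out -0.65 [0. 0.] [-0.53  0.38  0.71  1.78 -0.24  1.16 -1.17]
40 pick -0.06 [0. 0.] [-0.38  1.68  1.09  2.37  3.52  1.77  0.51] 
  ins -0.75 [0. 0.] [-0.21  0.66  0.26  1.58 -0.13  1.18 -1.35] 
  out -0.59 [0. 0.] [-0.28  0.43  0.36  1.66 -0.1   1.34 -1.33]
50 pick -0.09 [0. 0.] [-0.37  1.47  1.16  2.34  3.87  1.54  0.54] 
  ins -0.55 [0. 0.] [-0.21  0.77  0.26  1.44 -0.12  1.38 -1.36] 
  out -0.42 [0. 0.] [-0.25  0.54  0.32  1.55 -0.08  1.51 -1.35]
60 pick -0.27 [0. 0.] [ 1.36  0.82 -1.22  2.07  1.34  0.54 -2.25] 
  ins -0.35 [0. 0.] [-0.2   0.89  0.27  1.31 -0.11  1.58 -1.36] 
  out -0.25 [0. 0.] [-0.27  0.66  0.37  1.44 -0.09  1.68 -1.32]
70 pick -0.4 [0. 0.] [ 1.15  0.72 -0.98  1.97  0.95  0.56 -1.96] 
  ins -0.17 [0. 0.] [-0.23  1.01  0.34  1.18 -0.14  1.76 -1.33] 
  out -0.09 [0. 0.] [-0.29  0.78  0.42  1.34 -0.1   1.84 -1.28]
80 pick -0.57 [0. 0.] [ 1.03  0.73 -0.88  1.86  0.77  0.73 -1.82] 
  ins -0.0 [1.8 0.5] [-0.23  1.12  0.36  1.07 -0.14  1.93 -1.31] 
  out -0.0 [9.4 2.5] [-0.3   0.87  0.45  1.3  -0.09  1.93 -1.25]
```

Run:
```python
from ik import *
q=np.array(bot.observe()['qpos']);print(q.round(2))
for wq in (.0005,):
 for seq in ([90,80,75,70,65,60],[65,60]):
  qq=q.copy()
  for t in seq:
   th=np.radians(t)
   Rg=orient(-.005,th); pg=np.array([.476,-.2567,.075])+.019*Rg[:,1]-.06*Rg[:,1]
   a=ik(Rg,pg,starts=1,q0=qq,wq=wq)
   print(t,np.round(a[1],2),np.round(a[2],1),a[3].round(2)); qq=a[3]
```

```text
[ 1.04  0.44 -0.47  2.27 -1.26  0.16  0.3 ]
90 -0.56 [0. 0.] [-0.16  0.73  0.83  1.87 -0.7   0.87 -0.54]
80 -0.4 [0. 0.] [-0.01  0.57  0.65  2.03 -0.76  0.63 -0.42]
75 -0.33 [0. 0.] [ 0.17  0.48  0.43  2.1  -0.76  0.49 -0.38]
70 -0.18 [0. 0.] [ 0.44  0.42  0.12  2.16 -0.74  0.34 -0.35]
65 -0.04 [0. 0.] [ 0.76  0.42 -0.23  2.21 -0.73  0.2  -0.32]
60 -0.03 [0. 0.] [ 1.15  0.48 -0.78  2.14  0.47  0.19 -1.5 ]
65 -0.04 [0. 0.] [ 0.76  0.42 -0.23  2.21 -0.75  0.2  -0.3 ]
60 -0.02 [0. 0.] [ 1.14  0.48 -0.76  2.14  0.42  0.18 -1.45]
```

Run:
```python
from h import *
th=np.radians(67)
Rg=orient(-.005,th); pg=np.array([.476,-.2567,.075])+.019*Rg[:,1]
cmd(Rg,pg-.05*Rg[:,1])
```

```text
clock 2.8833 rv [-0.1503 -0.001  -0.0337] cm [-1.834  2.257 -0.882] deg 8.8 q [ 1.04  0.44 -0.47  2.27 -1.26  0.16  0.3 ] grip 0.0855
```

Request:
arm_command(moves=[{"rx":-0.15,"ry":0,"rz":-0.034,"x":-1.8,"y":2.2,"z":-0.9,"gripper":1},{"rx":-0.15,"ry":0,"rz":-0.034,"x":-1.8,"y":2.2,"z":-0.9,"gripper":1},{"rx":-0.15,"ry":0,"rz":-0.034,"x":-1.8,"y":2.2,"z":-0.9,"gripper":1},{"rx":-0.15,"ry":0,"rz":-0.034,"x":-1.8,"y":2.2,"z":-0.9,"gripper":1}])

```text
clock: 3.22
position: [0.4602, -0.2589, 0.105]
tool_rot: [-1.155, 0.008, -1.578]
force: [0.3, -0.0, -0.7]
grip_width: 0.0853
```

Run:
```python
from h import *
th=np.radians(67)
Rg=orient(-.005,th); pg=np.array([.476,-.2567,.075])+.019*Rg[:,1]
cmd(Rg,pg-.05*Rg[:,1])
```

```text
clock 3.2167 rv [-0.0143 -0.0051 -0.0064] cm [-0.227  0.283  0.276] deg 0.9 q [ 0.6   0.42 -0.08  2.25 -1.02  0.21 -0.06] grip 0.0853
```

Run:
```python
from h import *
im,d,P=wsnap('w3')
hsv=cv2.cvtColor(im,cv2.COLOR_RGB2HSV)
m=(cv2.inRange(hsv,(3,150,60),(15,255,255))>0)&(P[...,2]>.09)&(P[...,2]<.105)&(P[...,0]<.53)
q=P[m];print(len(q),np.percentile(q,[0,2,50,98,100],axis=0).round(4))
th=np.radians(67)
Rg=orient(-.005,th); pg=np.array([.476,-.2567,.075])+.019*Rg[:,1]
cmd(Rg,pg)
```

```text
632 [[ 0.4524 -0.2623  0.0935]
 [ 0.4528 -0.2622  0.0945]
 [ 0.479  -0.259   0.0966]
 [ 0.4997 -0.2508  0.0981]
 [ 0.5001 -0.2507  0.0988]]
clock 3.2667 rv [-0.0131  0.0001 -0.0076] cm [0.084 5.22  0.007] deg 0.9 q [ 0.59  0.42 -0.07  2.25 -1.02  0.21 -0.07] grip 0.0853
```

View pics/w3.png

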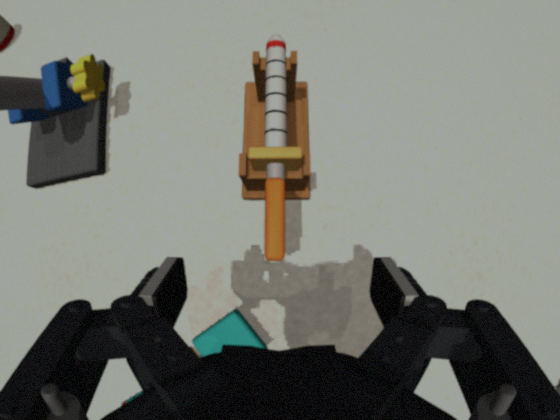

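Request:
arm_command(moves=[{"rx":-0.013,"rz":-0.008,"x":0.1,"y":2.6,"gripper":1},{"rx":-0.013,"rz":-0.008,"x":0.1,"y":5.2,"gripper":1},{"rx":-0.013,"rz":-0.008,"x":0.1,"y":5.2,"gripper":1},{"rx":-0.013,"rz":-0.008,"x":0.1,"y":5.2,"gripper":1}])

```text
invalid input at $.moves[0]: expected keys rx, ry, rz, x, y, z, gripper
```

Run:
```python
from h import *
th=np.radians(67)
Rg=orient(-.005,th); pg=np.array([.476,-.2567,.075])+.019*Rg[:,1]
cmd(Rg,pg);print(bot.observe()['force'])
```

```text
clock 3.2667 rv [-0.0131  0.0001 -0.0076] cm [0.084 5.22  0.007] deg 0.9 q [ 0.59  0.42 -0.07  2.25 -1.02  0.21 -0.07] grip 0.0853
[2.39717088 1.87132098 1.55427356]
```

Request:
arm_command(moves=[{"rx":-0.013,"ry":0,"rz":-0.008,"x":0.1,"y":2.6,"z":0,"gripper":1},{"rx":-0.013,"ry":0,"rz":-0.008,"x":0.1,"y":5.2,"z":0,"gripper":1},{"rx":-0.013,"ry":0,"rz":-0.008,"x":0.1,"y":5.2,"z":0,"gripper":1},{"rx":-0.013,"ry":0,"rz":-0.008,"x":0.1,"y":5.2,"z":0,"gripper":1}])

```text
clock: 3.6
position: [0.4829, -0.2616, 0.0614]
tool_rot: [-1.174, 0.007, -1.58]
force: [-0.2, -0.1, 0.8]
grip_width: 0.0857
```

Run:
```python
from h import *
th=np.radians(67)
Rg=orient(-.005,th); pg=np.array([.476,-.2567,.075])+.019*Rg[:,1]
cmd(Rg,pg);print(bot.observe()['force'])
```

```text
clock 3.6 rv [ 0.0047 -0.0063 -0.0054] cm [-0.485  0.38  -0.103] deg 0.5 q [ 0.57  0.54 -0.08  2.21 -1.26  0.16  0.17] grip 0.0857
[-0.15071652 -0.05406986  0.76523625]
```

Request:
arm_command(moves=[{"rx":-0.06,"ry":-0.006,"rz":-0.005,"x":-0.5,"y":0.3,"z":0,"gripper":1},{"rx":-0.06,"ry":-0.006,"rz":-0.005,"x":-0.5,"y":0.3,"z":0,"gripper":1},{"rx":-0.06,"ry":-0.006,"rz":-0.005,"x":-0.5,"y":0.3,"z":0,"gripper":1}])

```text
clock: 3.85
position: [0.4855, -0.256, 0.0604]
tool_rot: [-1.233, -0.0, -1.576]
force: [1.5, 1.3, 1.3]
grip_width: 0.0854
```

Run:
```python
from h import *
th=np.radians(70)
Rg=orient(-.005,th); pg=np.array([.476,-.2567,.075])+.019*Rg[:,1]
cmd(Rg,pg);print(bot.observe()['force'])
```

```text
clock 3.85 rv [ 0.011  -0.0005  0.0005] cm [ 0.076  0.204 -0.391] deg 0.6 q [ 0.36  0.54  0.15  2.18 -1.13  0.25 -0.02] grip 0.0854
[1.51521053 1.33918236 1.32985372]
```

Request:
arm_command(moves=[{"rx":0,"ry":0,"rz":0,"x":0.05,"y":0.1,"z":-0.3,"gripper":-1},{"rx":0,"ry":0,"rz":0,"x":0.05,"y":0.1,"z":-0.3,"gripper":-1},{"rx":0,"ry":0,"rz":0,"x":0.05,"y":0.1,"z":-0.3,"gripper":-1},{"rx":0,"ry":0,"rz":0,"x":0.05,"y":0.1,"z":-0.3,"gripper":-1},{"rx":0,"ry":0,"rz":0,"x":0.05,"y":0.1,"z":-0.3,"gripper":-1}], squeeze=80)

```text
clock: 4.27
position: [0.4816, -0.2576, 0.0573]
tool_rot: [-1.233, -0.001, -1.576]
force: [-0.1, 0.5, -0.1]
grip_width: 0.0256
```

Request:
arm_command(moves=[{"rx":0,"ry":0,"rz":0,"x":0,"y":0,"z":0,"gripper":-1},{"rx":0,"ry":0,"rz":0,"x":0,"y":0,"z":0,"gripper":-1},{"rx":0,"ry":0,"rz":0,"x":0,"y":0,"z":0,"gripper":-1},{"rx":0,"ry":0,"rz":0,"x":0,"y":0,"z":0,"gripper":-1},{"rx":0,"ry":0,"rz":0,"x":0,"y":0,"z":0,"gripper":-1}])

```text
clock: 4.68
position: [0.4818, -0.2573, 0.0573]
tool_rot: [-1.234, -0.001, -1.575]
force: [-4.2, -0.5, 6.0]
grip_width: 0.01
```

Run:
```python
from h import *
im,d,P=wsnap('w4')
s,Rc,p=Rt();print(p,np.degrees(s['tool_rot']),s['force'],s['moment'],s['grip_width'],s['qpos'].round(2))
print('up 8cm in tool', Rc.T@[0,0,8])
```

```text
[ 0.48181057 -0.25728792  0.05730696] [-7.06910236e+01 -7.73798352e-02 -9.02242633e+01] [-3.71424044 -0.42512316  6.25258067] [-0.21731053  0.62317592 -0.13593713] 0.01018013458064907 [ 0.38  0.55  0.13  2.19 -1.14  0.24 -0.  ]
up 8cm in tool [ 0.01080426 -7.54998639  2.64529561]
```

View pics/w4.png

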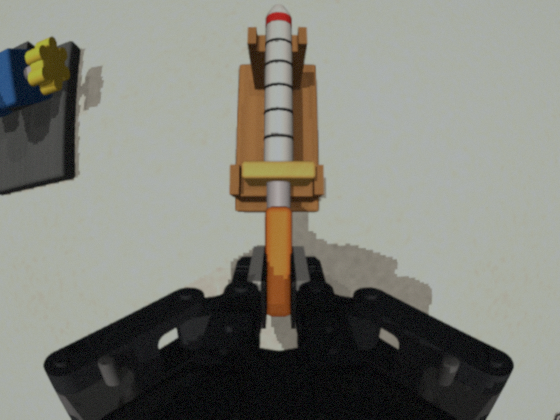

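Request:
arm_command(moves=[{"rx":0,"ry":0,"rz":0,"x":0,"y":-1.9,"z":0.66,"gripper":-1},{"rx":0,"ry":0,"rz":0,"x":0,"y":-4.7,"z":1.65,"gripper":-1},{"rx":0,"ry":0,"rz":0,"x":0,"y":-7.5,"z":2.65,"gripper":-1},{"rx":0,"ry":0,"rz":0,"x":0,"y":-11,"z":3.9,"gripper":-1},{"rx":0,"ry":0,"rz":0,"x":0,"y":-11,"z":3.9,"gripper":-1}])

```text
clock: 5.15
position: [0.4843, -0.2579, 0.1793]
tool_rot: [-1.228, -0.004, -1.574]
force: [0.9, -1.6, 0.6]
grip_width: 0.0103
```

Run:
```python
from h import *
im,d,P=wsnap('w5'); np.save('w5P.npy',P)
s,Rc,p=Rt();print(p,np.degrees(s['tool_rot']),s['force'],s['moment'],s['grip_width'],s['qpos'].round(2),s['clock'])
```

```text
[ 0.48409295 -0.25685101  0.17682777] [-70.44455723  -0.16400052 -90.0989429 ] [ 0.25075053  1.21591292 -1.22053315] [-0.02421671  0.45110884  0.05192726] 0.010278982033191128 [ 0.04  0.36  0.55  2.12 -0.76  0.53 -0.4 ] 5.2
```

View pics/w5.png

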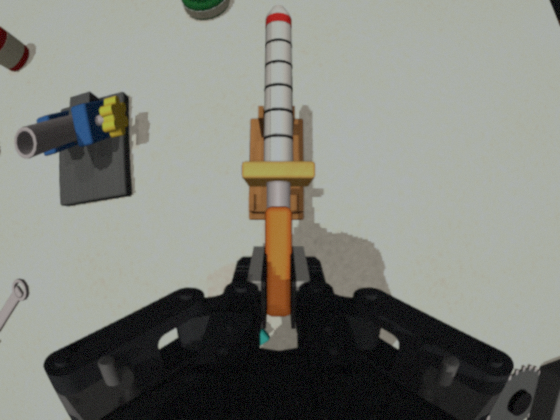

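```bash
cat >> h.py <<'E'
R0=R.from_euler('xyz',np.radians([-70.691,-.0774,-90.224])).as_matrix();p0=np.array([.48181,-.25729,.05731])
RG=R0.T@R.from_euler('z',-.005).as_matrix(); PG=R0.T@(np.array([.476,-.2567,.075])-p0)  # gauge in tool
def gauge():
    s,Rc,p=Rt(); Rw=Rc@RG; o=p+Rc@PG; return Rw,o,o+.046*Rw[:,0],o+.146*Rw[:,0]
def tool_for(Rgau,point,off): # tool pose so that gauge point at x=off is at point
    Rt_=Rgau@RG.T; o=np.asarray(point)-off*Rgau[:,0]; return Rt_, o-Rt_@PG
E
python3 - <<'E'
from h import *
Rw,o,st,tip=gauge();print('pred',o,tip,Rw[:,0]);print(PG,RG)
P=np.load('w5P.npy');im=cv2.imread('pics/w5.png')
q=P[12:155,262:296].reshape(-1,3);q=q[(q[:,2]>o[2]-.02)&(q[:,2]<o[2]+.03)]
print(len(q),q.mean(0),np.linalg.svd(q-q.mean(0))[2][0],np.percentile(q,[1,99],axis=0))
# rod top line: z
x=q[:,0];c=q[abs(q[:,1]-np.median(q[:,1]))<.003];print(np.polyfit(c[:,0],c[:,2],1),np.polyval(np.polyfit(c[:,0],c[:,2],1),.55), np.polyfit(q[:,0],q[:,1],1))
s,Rc,p=Rt();
# tube mouth from wrist depth
m=(P[...,2]>.07)&(P[...,1]>-.12)&(P[...,0]<.7)&(P[...,0]>.5)
v,u=np.nonzero(m);print(u.min(),u.max(),v.min(),v.max())
cv2.imwrite('pics/w5c.png',cv2.resize(im[80:220,0:150],None,fx=4,fy=4,interpolation=cv2.INTER_CUBIC))
E
```

```text
pred [ 0.47820568 -0.25624689  0.19449173] [ 0.62420375 -0.25665642  0.19511994] [ 0.99998681 -0.00280501  0.00430285]
[-0.00054338 -0.01861753  0.00036435] [[ 1.09046126e-03 -9.99998493e-01  1.35088443e-03]
 [ 3.30663834e-01 -9.14319973e-04 -9.43748162e-01]
 [ 9.43747975e-01  1.47580944e-03  3.30662339e-01]]
3942 [ 0.56932377 -0.25707372  0.2032277 ] [-0.99998526  0.00153118 -0.005209  ] [[ 0.53081513 -0.26441813  0.19749147]
 [ 0.61498427 -0.24976887  0.20591875]]
[0.00623213 0.20107939] 0.20450706183661066 [-0.00148158 -0.25623022]
14 115 98 158
```

View pics/w5c.png

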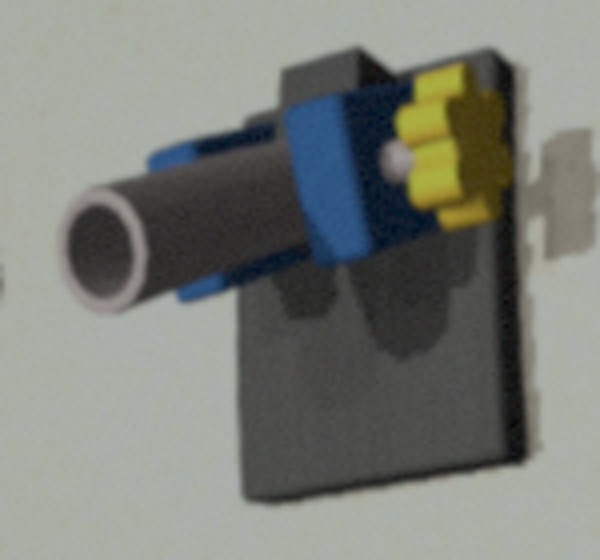

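Run:
```python
from h import *
s=bot.observe()
p=np.array([.48409,-.25685,.17683]);Rc=R.from_euler('xyz',np.radians([-70.4446,-.164,-90.099])).as_matrix()
M=np.array(bot.camera_model('wrist')['mount']);c=Rc@M[:3,3]+p
k=Rc@M[:3,:3]@wrist_ray(25.8,142.5);print('cam',c,'mouth@.138',c+k*(.138-c[2])/k[2])
P=np.load('w5P.npy');q=P[120:165,10:45].reshape(-1,3);q=q[(q[:,2]>.115)&(q[:,2]<.16)];print(len(q),np.percentile(q,[1,50,99],axis=0))
# base rectangle
Q=P[90:215,40:140].reshape(-1,3);b=Q[abs(Q[:,2]-.02)<.004][:,:2].astype(np.float32);print(cv2.minAreaRect(b))
# tube side points direction
```

```text
cam [ 0.49398454 -0.25541854  0.35758975] mouth@.138 [ 0.5654399  -0.03327664  0.138     ]
916 [[ 0.55479342 -0.04506483  0.11652958]
 [ 0.57116206 -0.03222645  0.13282884]
 [ 0.58965591 -0.01726477  0.14438413]]
((0.5892456769943237, -0.027987301349639893), (0.13006754219532013, 0.10048412531614304), 7.642622947692871)
```

```bash
cat > tgt.py <<'E'
from h import *
m=np.array([.567,-.0322,.138]); yaw=.135; ta=.436
tz=np.array([-np.sin(ta)*np.cos(yaw),-np.sin(ta)*np.sin(yaw),np.cos(ta)])
def Rgau(phi=0):
    x=-tz; y=np.array([-np.sin(yaw),np.cos(yaw),0]); 
    return R.from_rotvec(phi*x).as_matrix()@np.stack([x,y,np.cross(x,y)],1)
E
python3 kin2.py
python3 - <<'E'
from ik import *
from tgt import *
q=np.array(bot.observe()['qpos']);print(q.round(2))
for phi in (-.8,-.4,0,.4,.8):
  for off,h in ((.146,.03),(.046,0)):
    Rg,pg=tool_for(Rgau(phi),m+h*tz,off)
    a=ik(Rg,pg,starts=8,q0=q,wq=.01)
    print(phi,h,np.round(a[1],2),np.round(a[2],1),a[3].round(2),pg.round(3))
E
```

```text
[[-0.012 -0.     0.351]
 [ 0.035 -0.014  0.   ]
 [-0.045 -0.029  0.494]
 [-0.024 -0.029  0.   ]
 [ 0.028 -0.003  0.444]
 [-0.01  -0.003  0.   ]
 [ 0.009 -0.019  0.341]] 0.20035735335062888
[[-0.    -0.002 -0.004]
 [-0.001 -0.066  0.031]
 [-0.102  0.057  0.05 ]
 [ 0.385  0.193 -0.112]
 [-0.274 -0.235  0.037]
 [-0.003  0.01   0.003]]
[ 0.04  0.36  0.55  2.12 -0.76  0.53 -0.4 ]
-0.8 0.03 -0.43 [0. 0.] [-0.99  0.88  0.99  1.61  0.11  1.49 -0.89] [ 0.487 -0.056  0.287]
-0.8 0 -0.52 [0. 0.] [-0.88  1.1   0.9   1.49 -0.    1.4  -0.93] [ 0.541 -0.049  0.169]
-0.4 0.03 -0.18 [0. 0.] [-0.71  0.84  0.84  1.42 -0.03  1.75 -1.  ] [ 0.482 -0.051  0.285]
-0.4 0 -0.27 [0. 0.] [-0.63  1.06  0.77  1.31 -0.14  1.66 -1.03] [ 0.537 -0.044  0.168]
0 0.03 -0.02 [0. 0.] [-0.33  0.75  0.43  1.32 -0.12  1.91 -1.31] [ 0.48  -0.045  0.285]
0 0 -0.12 [0. 0.] [-0.28  0.97  0.37  1.2  -0.16  1.81 -1.34] [ 0.534 -0.037  0.167]
0.4 0.03 -0.0 [0. 0.] [ 0.17  0.72 -0.17  1.29 -0.19  1.93 -1.73] [ 0.48  -0.038  0.285]
0.4 0 -0.1 [0. 0.] [ 0.08  0.94 -0.04  1.18 -0.23  1.83 -1.65] [ 0.534 -0.03   0.167]
0.8 0.03 -0.12 [0. 0.] [ 0.5   0.74 -0.45  1.36 -0.34  1.81 -1.95] [ 0.483 -0.031  0.287]
0.8 0 -0.16 [0. 0.] [ 0.23  0.94 -0.02  1.25 -0.5   1.77 -1.71] [ 0.537 -0.024  0.169]
```

Run:
```python
from ik import *
from tgt import *
from scipy.spatial.transform import Slerp
s,Rc,p=Rt();q=np.array(s['qpos'])
Rg,pg=tool_for(Rgau(-.75),m+.06*tz,.146)
print('approach',Rg[:,1])
sl=Slerp([0,1],R.from_matrix([Rc,Rg]))
for f in np.linspace(.125,1,8):
    a=ik(sl(f).as_matrix(),p+f*(pg-p),starts=1,q0=q,wq=.003);q=a[3];Rw=sl(f).as_matrix()@RG;t=p+f*(pg-p)+sl(f).as_matrix()@PG+.146*Rw[:,0]
    print(f,np.round(a[1],2),np.round(a[2],1),q.round(2),'tip',t.round(3))
cmd(Rg,pg)
```

```text
approach [-0.39462901 -0.70347828 -0.59108904]
0.125 -0.36 [0. 0.] [-0.27  0.38  0.77  2.07 -0.5   0.62 -0.67] tip [ 0.624 -0.221  0.193]
0.25 -0.42 [0. 0.] [-0.49  0.41  0.9   2.01 -0.3   0.75 -0.85] tip [ 0.62  -0.188  0.191]
0.375 -0.44 [0. 0.] [-0.65  0.47  0.98  1.94 -0.18  0.89 -0.95] tip [ 0.613 -0.157  0.188]
0.5 -0.42 [0. 0.] [-0.76  0.53  1.    1.87 -0.09  1.04 -1.  ] tip [ 0.604 -0.128  0.186]
0.625 -0.42 [0. 0.] [-0.83  0.6   1.    1.8  -0.02  1.18 -1.02] tip [ 0.591 -0.101  0.185]
0.75 -0.43 [0. 0.] [-0.89  0.67  0.99  1.72  0.04  1.32 -1.01] tip [ 0.577 -0.077  0.185]
0.875 -0.45 [0. 0.] [-0.93  0.73  0.97  1.66  0.1   1.45 -0.98] tip [ 0.56  -0.055  0.188]
1.0 -0.36 [0. 0.] [-0.97  0.8   0.94  1.6   0.16  1.57 -0.94] tip [ 0.542 -0.036  0.192]
clock 5.2 rv [-1.0398 -0.7611 -0.5173] cm [-19.897 -13.356   3.597] deg 79.6 q [ 0.04  0.36  0.55  2.12 -0.76  0.53 -0.4 ] grip 0.0103
```

Run:
```python
from tgt import *
Rg,pg=tool_for(Rgau(-.62),m+.06*tz,.146); cmd(Rg,pg); print(Rg[:,1])
```

```text
clock 5.2 rv [-1.0649 -0.6549 -0.433 ] cm [-20.051 -13.35    3.425] deg 75.8 q [ 0.04  0.36  0.55  2.12 -0.76  0.53 -0.4 ] grip 0.0103
[-0.4771502  -0.61894639 -0.62388544]
```

Request:
arm_command(moves=[{"rx":-0.09,"ry":-0.055,"rz":-0.036,"x":-1.7,"y":-1.1,"z":0.3,"gripper":-1},{"rx":-0.18,"ry":-0.11,"rz":-0.072,"x":-3.3,"y":-2.2,"z":0.6,"gripper":-1},{"rx":-0.27,"ry":-0.165,"rz":-0.108,"x":-5,"y":-3.3,"z":0.9,"gripper":-1},{"rx":-0.36,"ry":-0.22,"rz":-0.144,"x":-6.7,"y":-4.4,"z":1.1,"gripper":-1},{"rx":-0.45,"ry":-0.275,"rz":-0.18,"x":-8.4,"y":-5.5,"z":1.4,"gripper":-1}])

```text
clock: 5.62
position: [0.4776, -0.1789, 0.2242]
tool_rot: [-1.552, -0.141, -1.41]
force: [0.6, -0.5, -1.9]
grip_width: 0.0104
```

Run:
```python
from tgt import *
Rg,pg=tool_for(Rgau(-.62),m+.06*tz,.146); cmd(Rg,pg);print(gauge()[3],bot.observe()['force'])
```

```text
clock 5.6167 rv [-0.7619 -0.46   -0.3255] cm [-10.849 -10.534   1.628] deg 54.3 q [-0.51  0.39  0.87  1.98 -0.24  0.83 -0.94] grip 0.0104
[ 0.61502362 -0.16003103  0.1974075 ] [ 0.55023696 -0.51844477 -1.9374767 ]
```

Request:
arm_command(moves=[{"rx":-0.09,"ry":-0.055,"rz":-0.038,"x":-1.3,"y":-1.2,"z":0.2,"gripper":-1},{"rx":-0.18,"ry":-0.11,"rz":-0.076,"x":-2.6,"y":-2.5,"z":0.4,"gripper":-1},{"rx":-0.27,"ry":-0.165,"rz":-0.115,"x":-3.9,"y":-3.7,"z":0.6,"gripper":-1},{"rx":-0.36,"ry":-0.22,"rz":-0.153,"x":-5.2,"y":-5,"z":0.8,"gripper":-1},{"rx":-0.45,"ry":-0.275,"rz":-0.19,"x":-6.5,"y":-6.2,"z":1,"gripper":-1}])

```text
clock: 6.03
position: [0.4755, -0.1039, 0.2766]
tool_rot: [-2.07, -0.259, -1.09]
force: [-0.2, -0.9, -1.1]
grip_width: 0.0099
```

Run:
```python
from tgt import *
Rg,pg=tool_for(Rgau(-.62),m+.06*tz,.146); cmd(Rg,pg);print(gauge()[3],bot.observe()['force'])
```

```text
clock 6.0333 rv [-0.3131 -0.1805 -0.1325] cm [-3.318 -5.037 -0.574] deg 22.1 q [-0.75  0.61  0.89  1.71  0.01  1.33 -1.05] grip 0.0099
[ 0.58119171 -0.07494366  0.18739084] [-0.22249671 -0.9274457  -1.103665  ]
```

Request:
arm_command(moves=[{"rx":-0.1,"ry":-0.06,"rz":-0.044,"x":-1.1,"y":-1.7,"z":-0.2,"gripper":-1},{"rx":-0.2,"ry":-0.12,"rz":-0.088,"x":-2.2,"y":-3.4,"z":-0.4,"gripper":-1},{"rx":-0.29,"ry":-0.17,"rz":-0.125,"x":-3.2,"y":-4.9,"z":-0.55,"gripper":-1},{"rx":-0.29,"ry":-0.17,"rz":-0.125,"x":-3.2,"y":-4.9,"z":-0.55,"gripper":-1},{"rx":-0.29,"ry":-0.17,"rz":-0.125,"x":-3.2,"y":-4.9,"z":-0.55,"gripper":-1}])

```text
clock: 6.45
position: [0.4724, -0.0575, 0.3106]
tool_rot: [-2.414, -0.25, -0.873]
force: [0.2, -0.5, -1.0]
grip_width: 0.0103
```

Run:
```python
from tgt import *
for n in ('scene','top'):
    a,d=bot.grab_frame(n);cv2.imwrite(f'pics/{n}6.png',a[...,::-1]);np.save(f'{n}6.npy',d);
im,d,P=wsnap('w6');np.save('w6P.npy',P)
Rg,pg=tool_for(Rgau(-.62),m+.06*tz,.146); cmd(Rg,pg)
g=gauge();print(g[1],g[2],g[3],bot.observe()['force'])
for n in ('scene','top'):
    print(n,proj(n,np.array([g[3],g[2],m,m-.1*tz])).round(1))
a=cv2.imread('pics/scene6.png')[150:310,170:370];b=cv2.imread('pics/top6.png')[150:270,230:380]
cv2.imwrite('pics/s6c.png',cv2.resize(a,None,fx=4,fy=3.75*4/3.75,interpolation=cv2.INTER_CUBIC)[:600]);cv2.imwrite('pics/t6c.png',cv2.resize(b,None,fx=5,fy=5,interpolation=cv2.INTER_CUBIC))
```

```text
clock 6.6 rv [-0.0274 -0.0156 -0.0111] cm [-0.242 -0.324  0.05 ] deg 1.9 q [-0.82  0.75  0.85  1.57  0.13  1.6  -0.99] grip 0.0099
[ 0.4802898  -0.04809269  0.32402469] [ 0.50067658 -0.04501133  0.28290432] [ 0.54499567 -0.03831271  0.19351223] [ 0.19112543 -0.64978827 -1.06285198]
scene [[263.1 191.9]
 [244.9 145.6]
 [272.8 216.2]
 [287.3 255.7]]
top [[299.  223.1]
 [306.3 241.4]
 [294.3 216.3]
 [289.7 204.3]]
```

View pics/s6c.png

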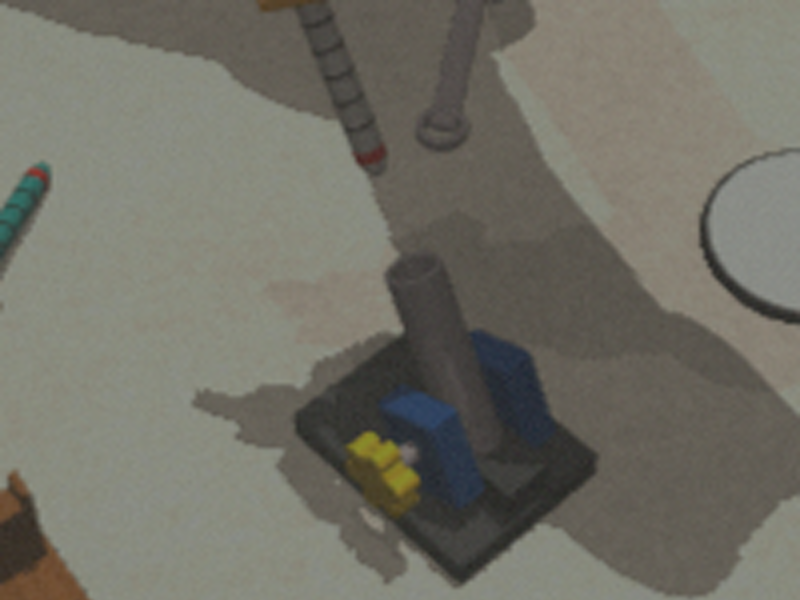

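View pics/t6c.png

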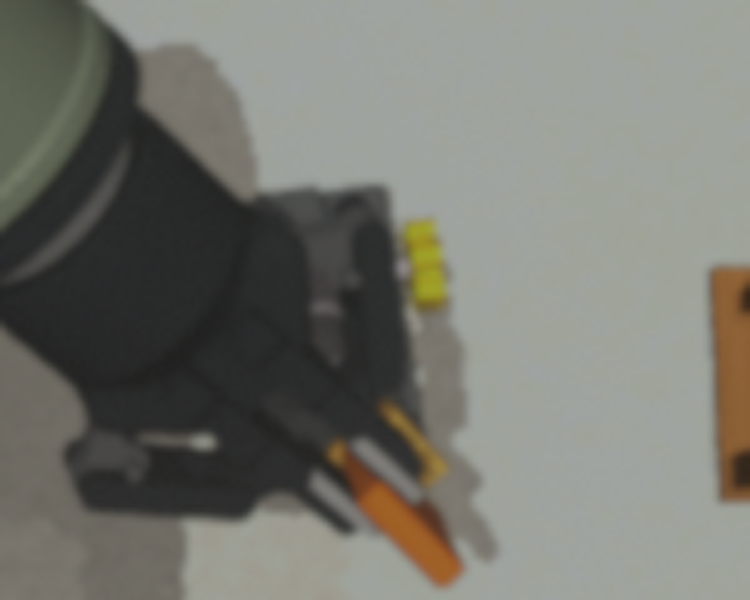

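View pics/w6.png

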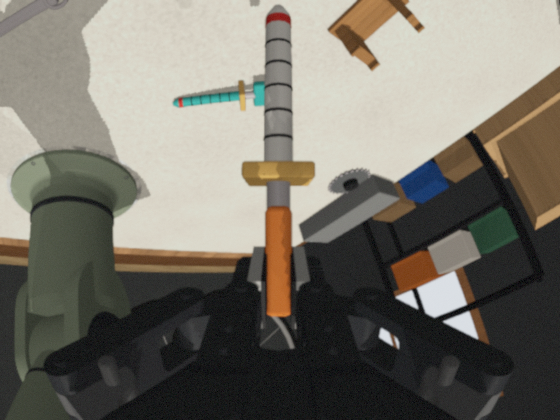

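Request:
arm_command(moves=[{"rx":-0.027,"ry":-0.016,"rz":-0.011,"x":-0.24,"y":-0.32,"z":0.05,"gripper":-1},{"rx":-0.027,"ry":-0.016,"rz":-0.011,"x":-0.24,"y":-0.32,"z":0.05,"gripper":-1},{"rx":-0.027,"ry":-0.016,"rz":-0.011,"x":-0.24,"y":-0.32,"z":0.05,"gripper":-1}])

```text
clock: 6.85
position: [0.4725, -0.0549, 0.3136]
tool_rot: [-2.443, -0.247, -0.857]
force: [0.2, 0.1, -1.2]
grip_width: 0.0101
```

Run:
```python
from tgt import *
Rg,pg=tool_for(Rgau(-.62),m+.06*tz,.146); cmd(Rg,pg)
Rg,pg=tool_for(Rgau(-.62),m+.012*tz,.146); cmd(Rg,pg)
g=gauge();print(g[3],np.degrees(np.arccos(-g[0][:,0]@tz)))
```

```text
clock 6.85 rv [0.0002 0.0018 0.0018] cm [ 0.044  0.087 -0.046] deg 0.1 q [-0.83  0.77  0.84  1.55  0.14  1.62 -0.98] grip 0.0101
clock 6.85 rv [0.0002 0.0018 0.0018] cm [0.054 1.674 4.484] deg 0.1 q [-0.83  0.77  0.84  1.55  0.14  1.62 -0.98] grip 0.0101
[ 0.54217513 -0.03449732  0.19242178] 0.06199625216429459
```

Request:
arm_command(moves=[{"rx":0,"ry":0.002,"rz":0.002,"x":0.05,"y":0.7,"z":1.5,"gripper":-1},{"rx":0,"ry":0.002,"rz":0.002,"x":0.05,"y":1.2,"z":3,"gripper":-1},{"rx":0,"ry":0.002,"rz":0.002,"x":0.05,"y":1.67,"z":4.48,"gripper":-1},{"rx":0,"ry":0.002,"rz":0.002,"x":0.05,"y":1.67,"z":4.48,"gripper":-1},{"rx":0,"ry":0.002,"rz":0.002,"x":0.05,"y":1.67,"z":4.48,"gripper":-1}])

```text
clock: 7.27
position: [0.492, -0.0536, 0.2702]
tool_rot: [-2.444, -0.248, -0.86]
force: [0.2, -0.1, -1.0]
grip_width: 0.0098
```

Run:
```python
from tgt import *
a,d=bot.grab_frame('scene');cv2.imwrite('pics/scene7.png',a[...,::-1])
Rg,pg=tool_for(Rgau(-.62),m+.012*tz,.146); cmd(Rg,pg)
g=gauge();print(g[3],proj('scene',np.array([g[3],m])),bot.observe()['force'])
cv2.imwrite('pics/s7c.png',cv2.resize(a[170:250,230:330,::-1],None,fx=7,fy=7,interpolation=cv2.INTER_CUBIC))
for h in (-.02,-.06):
  Rg,pg=tool_for(Rgau(-.62),m+h*tz,.146); cmd(Rg,pg)
```

```text
clock 7.3167 rv [ 0.0006 -0.0015 -0.0001] cm [-0.046  0.013  0.077] deg 0.1 q [-0.79  0.84  0.81  1.53  0.11  1.58 -0.99] grip 0.0103
[ 0.56194363 -0.03356259  0.14965324] [[270.6168782  211.08395388]
 [272.75316065 216.18326423]] [ 0.86020403 -0.06828605 -0.12818225]
clock 7.3167 rv [ 0.0006 -0.0015 -0.0001] cm [-0.047  1.069  3.097] deg 0.1 q [-0.79  0.84  0.81  1.53  0.11  1.58 -0.99] grip 0.0103
clock 7.3167 rv [ 0.0006 -0.0015 -0.0001] cm [-0.049  2.39   6.873] deg 0.1 q [-0.79  0.84  0.81  1.53  0.11  1.58 -0.99] grip 0.0103
```

View pics/s7c.png

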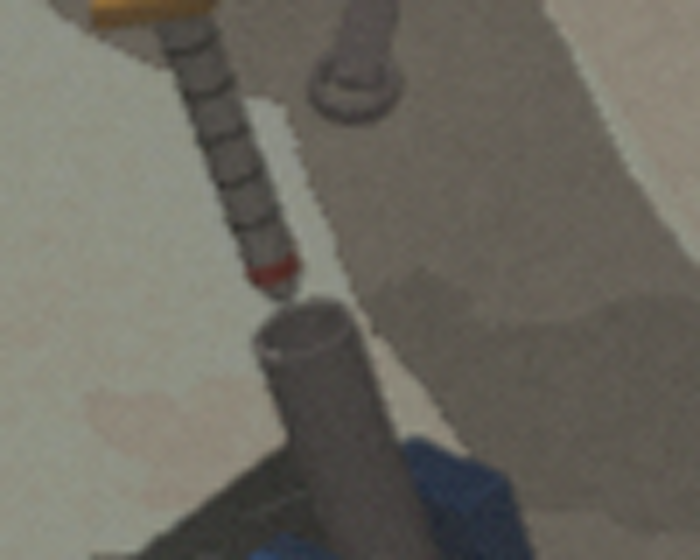

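```bash
sed -i 's/m=np.array(\[.567,-.0322,.138\])/m=np.array([.568,-.0309,.138])/' tgt.py
python3 - <<'E'
from tgt import *
for h in (-.02,-.06):
  Rg,pg=tool_for(Rgau(-.62),m+h*tz,.146); cmd(Rg,pg)
E
```

```text
clock 7.3167 rv [ 0.0006 -0.0015 -0.0001] cm [-0.08   0.941  3.194] deg 0.1 q [-0.79  0.84  0.81  1.53  0.11  1.58 -0.99] grip 0.0103
clock 7.3167 rv [ 0.0006 -0.0015 -0.0001] cm [-0.081  2.261  6.97 ] deg 0.1 q [-0.79  0.84  0.81  1.53  0.11  1.58 -0.99] grip 0.0103
```

Request:
arm_command(moves=[{"rx":0,"ry":-0.001,"rz":0,"x":-0.08,"y":0.2,"z":1,"gripper":-1},{"rx":0,"ry":-0.001,"rz":0,"x":-0.08,"y":0.5,"z":2,"gripper":-1},{"rx":0,"ry":-0.001,"rz":0,"x":-0.08,"y":0.94,"z":3.2,"gripper":-1},{"rx":0,"ry":-0.001,"rz":0,"x":-0.08,"y":0.94,"z":3.2,"gripper":-1}])

```text
clock: 7.65
position: [0.5069, -0.0493, 0.2382]
tool_rot: [-2.444, -0.246, -0.859]
force: [-0.1, 0.3, -1.3]
grip_width: 0.0103
```

Run:
```python
from tgt import *
s=bot.observe();print(s['force'],s['moment'])
for h in (-.02,-.06,-.1):
  Rg,pg=tool_for(Rgau(-.62),m+h*tz,.146); cmd(Rg,pg)
a,d=bot.grab_frame('scene');cv2.imwrite('pics/s8c.png',cv2.resize(a[170:250,230:330,::-1],None,fx=7,fy=7,interpolation=cv2.INTER_CUBIC))
```

```text
[-0.09783187  0.33175141 -1.26919333] [ 0.79581017 -0.60972553 -0.00096921]
clock 7.65 rv [0.0015 0.0016 0.    ] cm [ 0.098 -0.108 -0.258] deg 0.1 q [-0.76  0.9   0.79  1.5   0.08  1.55 -1.  ] grip 0.0103
clock 7.65 rv [0.0015 0.0016 0.    ] cm [0.109 1.209 3.518] deg 0.1 q [-0.76  0.9   0.79  1.5   0.08  1.55 -1.  ] grip 0.0103
clock 7.65 rv [0.0015 0.0016 0.    ] cm [0.119 2.526 7.295] deg 0.1 q [-0.76  0.9   0.79  1.5   0.08  1.55 -1.  ] grip 0.0103
```

View pics/s8c.png

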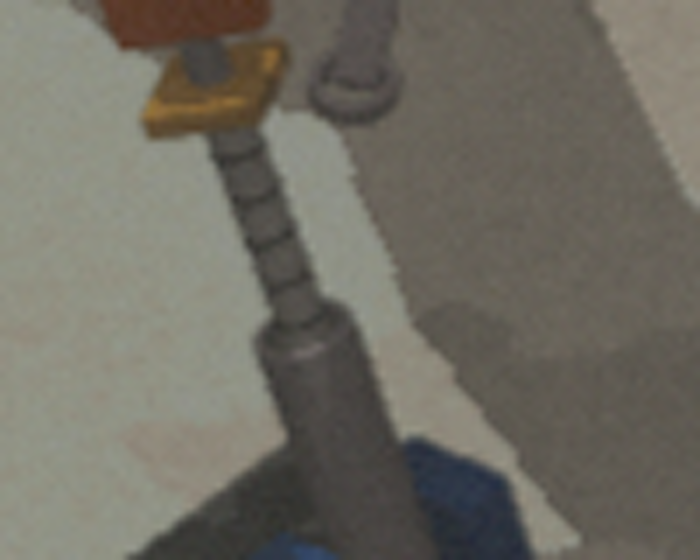

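Request:
arm_command(moves=[{"rx":0,"ry":0,"rz":0,"x":0.05,"y":0.4,"z":1.2,"gripper":-1},{"rx":0,"ry":0,"rz":0,"x":0.05,"y":0.8,"z":2.4,"gripper":-1},{"rx":0,"ry":0,"rz":0,"x":0.05,"y":1.2,"z":3.5,"gripper":-1},{"rx":0,"ry":0,"rz":0,"x":0.05,"y":1.2,"z":3.5,"gripper":-1}])

```text
clock: 8.03
position: [0.5228, -0.0476, 0.2047]
tool_rot: [-2.445, -0.246, -0.859]
force: [1.0, 0.9, -1.6]
grip_width: 0.01
```

Run:
```python
from tgt import *
s=bot.observe();print(s['force'],s['moment'])
for h in (-.06,-.09,-.1):
  Rg,pg=tool_for(Rgau(-.62),m+h*tz,.146); cmd(Rg,pg)
```

```text
[ 1.03028523  0.90563981 -1.58329047] [ 0.74607243 -0.57275045  0.03197077]
clock 8.0333 rv [ 0.0019  0.0014 -0.0002] cm [ 0.046 -0.014  0.021] deg 0.1 q [-0.74  0.96  0.77  1.47  0.05  1.53 -1.01] grip 0.01
clock 8.0333 rv [ 0.0019  0.0014 -0.0002] cm [0.054 0.973 2.854] deg 0.1 q [-0.74  0.96  0.77  1.47  0.05  1.53 -1.01] grip 0.01
clock 8.0333 rv [ 0.0019  0.0014 -0.0002] cm [0.056 1.302 3.799] deg 0.1 q [-0.74  0.96  0.77  1.47  0.05  1.53 -1.01] grip 0.01
```

Free so far; to 5 mm short of the stop.

Request:
arm_command(moves=[{"rx":0,"ry":0,"rz":0,"x":0.05,"y":0.4,"z":1.2,"gripper":-1},{"rx":0,"ry":0,"rz":0,"x":0.05,"y":0.8,"z":2.2,"gripper":-1},{"rx":0,"ry":0,"rz":0,"x":0.05,"y":1.13,"z":3.3,"gripper":-1},{"rx":0,"ry":0,"rz":0,"x":0.05,"y":1.13,"z":3.3,"gripper":-1}])

```text
clock: 8.37
position: [0.5378, -0.0458, 0.1735]
tool_rot: [-2.444, -0.246, -0.859]
force: [-0.2, 0.5, -1.1]
grip_width: 0.0103
```

Run:
```python
from tgt import *
s=bot.observe();print(s['force'],s['moment'])
for h in (-.1,-.105):
  Rg,pg=tool_for(Rgau(-.62),m+h*tz,.146); cmd(Rg,pg)
a,d=bot.grab_frame('scene');cv2.imwrite('pics/s9c.png',cv2.resize(a[170:250,230:330,::-1],None,fx=7,fy=7,interpolation=cv2.INTER_CUBIC))
```

```text
[-0.17989798  0.49351396 -1.08045502] [ 0.82611803 -0.62849892  0.00724863]
clock 8.3667 rv [ 0.0016  0.0013 -0.0002] cm [-0.     0.196  0.512] deg 0.1 q [-0.71  1.01  0.75  1.43  0.03  1.51 -1.02] grip 0.0103
clock 8.3667 rv [ 0.0016  0.0013 -0.0002] cm [0.001 0.36  0.984] deg 0.1 q [-0.71  1.01  0.75  1.43  0.03  1.51 -1.02] grip 0.0103
```

View pics/s9c.png

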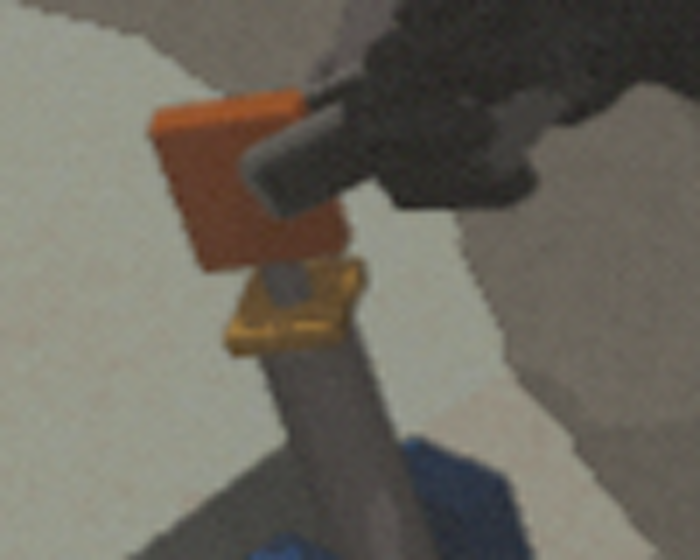

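Request:
arm_command(moves=[{"rx":0,"ry":0,"rz":0,"x":0,"y":0.1,"z":0.28,"gripper":-1},{"rx":0,"ry":0,"rz":0,"x":0,"y":0.14,"z":0.4,"gripper":-1},{"rx":0,"ry":0,"rz":0,"x":0,"y":0.14,"z":0.4,"gripper":-1}])

```text
clock: 8.67
position: [0.5394, -0.0457, 0.172]
tool_rot: [-2.442, -0.247, -0.86]
force: [0.3, 0.7, -1.2]
grip_width: 0.01
```

Request:
arm_command(moves=[{"rx":0,"ry":0,"rz":0,"x":0,"y":0.05,"z":0.14,"gripper":-1},{"rx":0,"ry":0,"rz":0,"x":0,"y":0.05,"z":0.14,"gripper":-1}])

```text
clock: 8.83
position: [0.5401, -0.0456, 0.1707]
tool_rot: [-2.442, -0.247, -0.86]
force: [-0.1, 0.5, -0.5]
grip_width: 0.0103
```

Request:
arm_command(moves=[{"rx":0,"ry":0,"rz":0,"x":0,"y":0.05,"z":0.14,"gripper":-1},{"rx":0,"ry":0,"rz":0,"x":0,"y":0.05,"z":0.14,"gripper":-1}])

```text
clock: 9.0
position: [0.5405, -0.0456, 0.1702]
tool_rot: [-2.444, -0.248, -0.86]
force: [-2.6, 3.5, 10.6]
grip_width: 0.0098
```

Request:
arm_command(moves=[{"rx":0,"ry":0,"rz":0,"x":0,"y":0.03,"z":0.07,"gripper":-1},{"rx":0,"ry":0,"rz":0,"x":0,"y":0.03,"z":0.07,"gripper":-1},{"rx":0,"ry":0,"rz":0,"x":0,"y":0.03,"z":0.07,"gripper":-1}])

```text
clock: 9.25
position: [0.5405, -0.0456, 0.1701]
tool_rot: [-2.444, -0.248, -0.861]
force: [-4.8, 5.0, 17.5]
grip_width: 0.0098
```

Run:
```python
from tgt import *
s=bot.observe();print(s['force'],s['moment'],s['grip_width'])
g=gauge();d=g[2]-m;print('stop-m',d,'along tz',d@tz,'radial',np.linalg.norm(d-d@tz*tz),np.degrees(np.arccos(-g[0][:,0]@tz)))
a,d=bot.grab_frame('scene');cv2.imwrite('pics/s10c.png',cv2.resize(a[170:250,230:330,::-1],None,fx=7,fy=7,interpolation=cv2.INTER_CUBIC))
im,d,P=wsnap('w10')
```

```text
[-4.77118534  5.00982108 17.53902843] [-0.74378643  1.93045054 -1.21348656] 0.00980887513589185
stop-m [ 0.00046394 -0.00015887  0.00155038] along tz 0.0012202196513534326 radial 0.0010748131284028732 0.10384342351031682
```

View pics/s10c.png

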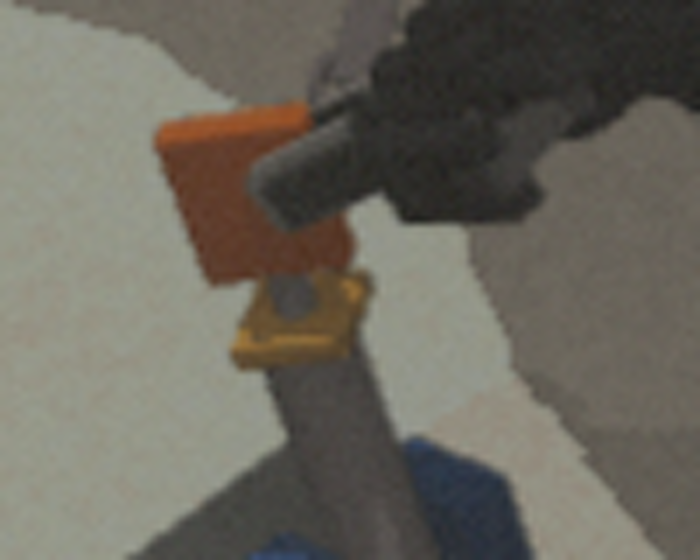

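View pics/w10.png

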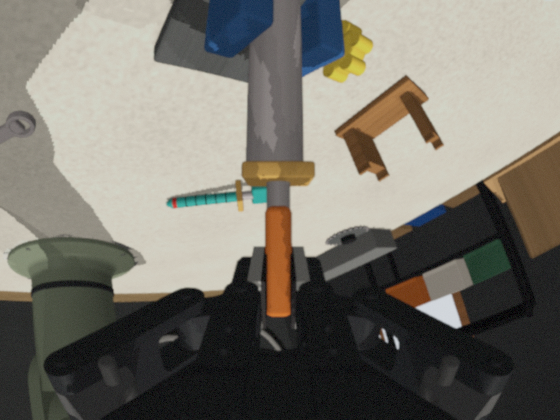

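Run:
```python
from tgt import *
for h in (-.06,-.0,.05):
  Rg,pg=tool_for(Rgau(-.62),m+h*tz,.146); cmd(Rg,pg)
```

```text
clock 9.35 rv [ 0.0016 -0.0007 -0.0002] cm [-0.076 -1.196 -3.685] deg 0.1 q [-0.71  1.02  0.74  1.43  0.03  1.51 -1.03] grip 0.0095
clock 9.35 rv [ 0.0016 -0.0007 -0.0002] cm [-0.079 -3.171 -9.351] deg 0.1 q [-0.71  1.02  0.74  1.43  0.03  1.51 -1.03] grip 0.0095
clock 9.35 rv [ 0.0016 -0.0007 -0.0002] cm [ -0.081  -4.816 -14.073] deg 0.1 q [-0.71  1.02  0.74  1.43  0.03  1.51 -1.03] grip 0.0095
```

Request:
arm_command(moves=[{"rx":0,"ry":0,"rz":0,"x":0,"y":-0.5,"z":-1.5,"gripper":-1},{"rx":0,"ry":0,"rz":0,"x":0,"y":-1.2,"z":-3.6,"gripper":-1},{"rx":0,"ry":0,"rz":0,"x":-0.07,"y":-1.9,"z":-5.7,"gripper":-1},{"rx":0,"ry":0,"rz":0,"x":-0.07,"y":-2.6,"z":-7.7,"gripper":-1},{"rx":0,"ry":0,"rz":0,"x":-0.08,"y":-3.2,"z":-9.4,"gripper":-1}])

```text
clock: 9.77
position: [0.4978, -0.0515, 0.2593]
tool_rot: [-2.442, -0.247, -0.86]
force: [-0.5, -0.6, -1.0]
grip_width: 0.0099
```

Run:
```python
from tgt import *
print(bot.observe()['force'])
for h in (.06,):
  Rg,pg=tool_for(Rgau(-.62),m+h*tz,.146); cmd(Rg,pg)
```

```text
[-0.51601466 -0.64032848 -1.01316445]
clock 9.7667 rv [-0.0004 -0.0004 -0.0002] cm [-0.01  -2.004 -5.619] deg 0.0 q [-0.78  0.86  0.8   1.52  0.09  1.57 -1.  ] grip 0.0099
```

Request:
arm_command(moves=[{"rx":0,"ry":0,"rz":0,"x":0,"y":-1,"z":-2.8,"gripper":-1},{"rx":0,"ry":0,"rz":0,"x":0,"y":-2,"z":-5.6,"gripper":-1},{"rx":0,"ry":0,"rz":0,"x":0,"y":-2,"z":-5.6,"gripper":-1},{"rx":0,"ry":0,"rz":0,"x":0,"y":-2,"z":-5.6,"gripper":-1}])

```text
clock: 10.1
position: [0.4738, -0.0544, 0.313]
tool_rot: [-2.44, -0.247, -0.86]
force: [-0.7, -0.0, -1.2]
grip_width: 0.0097
```

```bash
python3 kin2.py | tail -4
python3 - <<'E'
from ik import *
from tgt import *
s,Rc,p=Rt();q=np.array(s['qpos']);print('tip h',(gauge()[3]-m)@tz,s['force'])
pad=np.array([.5905,.2275,.115])
for psi in (-60,-30,0,30,60,90):
  for roll in (-.6,0,.6):
    G=R.from_euler('z',np.radians(psi)).as_matrix()@R.from_rotvec([roll,0,0]).as_matrix()
    Rg,pg=tool_for(G,pad,.146)
    a=ik(Rg,pg,starts=4,q0=q,wq=.01)
    print(psi,roll,np.round(a[1],2),np.round(a[2],1),a[3].round(2),pg.round(2),Rg[:,1].round(2),np.degrees(np.linalg.norm(R.from_matrix(Rc.T@Rg).as_rotvec())).round())
E
```

```text
[ 0.261  0.541 -0.151]
 [-0.35  -0.233 -0.471]
 [ 0.037  0.053 -0.002]
 [ 0.023 -0.041  0.011]]
tip h 0.059260507694395136 [-0.74588041 -0.00932076 -1.17490016]
-60 -0.6 -0.0 [14.3  4.3] [-1.21  1.46  1.42  1.08 -0.86  1.87 -2.52] [0.51 0.34 0.1 ] [-0.3  -0.55 -0.78] 92.0
-60 0 -0.0 [9.2 3.7] [-1.49  1.28  1.42  1.64 -1.04  1.22 -2.52] [0.52 0.35 0.1 ] [ 0.16 -0.29 -0.94] 110.0
-60 0.6 -0.36 [0. 0.] [-0.81  0.61 -0.26  2.07  1.5   0.72  1.24] [0.53 0.35 0.1 ] [ 0.63 -0.02 -0.78] 132.0
-30 -0.6 -0.22 [0. 0.] [-1.49  1.26  1.2   1.51 -0.53  1.35 -2.28] [0.46 0.29 0.1 ] [ 0.02 -0.63 -0.78] 74.0
-30 0 -0.28 [0. 0.] [-1.59  0.92  1.14  1.98 -0.82  0.7  -2.16] [0.47 0.3  0.1 ] [ 0.29 -0.17 -0.94] 90.0
-30 0.6 -0.06 [0. 0.] [-0.06  0.67 -1.    2.37  2.05  0.81  1.42] [0.47 0.31 0.1 ] [ 0.55  0.3  -0.78] 113.0
0 -0.6 -0.3 [0. 0.] [-1.68  1.06  1.12  1.97 -0.37  0.76 -1.96] [0.45 0.22 0.1 ] [ 0.33 -0.53 -0.78] 65.0
0 0 -0.12 [0. 0.] [-1.36  0.57  0.83  2.26 -0.81  0.28 -1.48] [0.45 0.23 0.1 ] [ 0.33 -0.   -0.94] 75.0
0 0.6 -0.02 [0. 0.] [ 0.51  0.71 -1.17  2.41  2.27  0.32  2.05] [0.45 0.24 0
[... 289 characters left out ...]
  0.23  0.49 -1.49] [0.46 0.17 0.1 ] [ 0.02  0.63 -0.78] 85.0
60 -0.6 -0.0 [0. 0.] [ 0.5   0.93 -1.38  2.43  1.95  1.22 -2.52] [0.53 0.1  0.1 ] [ 0.63  0.02 -0.78] 81.0
60 0 -0.35 [0. 0.] [ 0.62  0.69 -1.08  2.08  0.75  0.55 -1.41] [0.52 0.11 0.1 ] [ 0.17  0.29 -0.94] 75.0
60 0.6 -0.55 [0. 0.] [-0.05  0.75  0.13  1.73 -0.71  1.18 -0.11] [0.51 0.11 0.1 ] [-0.3   0.55 -0.78] 82.0
90 -0.6 -0.21 [0. 0.] [ 0.79  0.86 -1.22  2.22  1.96  0.48 -1.72] [0.6  0.09 0.1 ] [ 0.53  0.33 -0.78] 101.0
90 0 -0.62 [0. 0.] [-0.08  0.63  0.05  1.79 -0.54  0.78  0.36] [0.59 0.09 0.1 ] [ 0.    0.33 -0.94] 89.0
90 0.6 -0.4 [0. 0.] [ 0.3   1.04 -0.7   1.22  0.11  1.53 -0.4 ] [0.58 0.09 0.1 ] [-0.53  0.33 -0.78] 87.0
```

```bash
cat >> tgt.py <<'E'
def final(dz=0,psi=60,roll=.3):
    G=R.from_euler('z',np.radians(psi)).as_matrix()@R.from_rotvec([roll,0,0]).as_matrix()
    return tool_for(G,np.array([.5905,.2275,.112+dz]),.146)
E
python3 - <<'E'
from ik import *
from tgt import *
from scipy.spatial.transform import Slerp
s,Rc,p=Rt();q=np.array(s['qpos'])
Rg,pg=final(.12)
sl=Slerp([0,1],R.from_matrix([Rc,Rg]))
for f in np.linspace(.125,1,8):
    Rf=sl(f).as_matrix();a=ik(Rf,p+f*(pg-p),starts=1,q0=q,wq=.003);q=a[3];Rw=Rf@RG;o=p+f*(pg-p)+Rf@PG;t=o+.146*Rw[:,0]
    print(f,np.round(a[1],2),np.round(a[2],1),q.round(2),'tip',t.round(3),'hand',(o-.1*Rf[:,1]).round(3))
a=ik(*final(0),starts=1,q0=q,wq=.003);print(a[1],a[2],a[3].round(2))
cmd(Rg,pg)
E
```

```text
0.125 -0.37 [0. 0.] [-0.82  0.69  0.81  1.57  0.07  1.56 -0.94] tip [0.554 0.007 0.188] hand [0.529 0.029 0.388]
0.25 -0.44 [0. 0.] [-0.79  0.63  0.78  1.6  -0.01  1.49 -0.89] tip [0.563 0.047 0.188] hand [0.528 0.036 0.387]
0.375 -0.51 [0. 0.] [-0.76  0.56  0.74  1.64 -0.09  1.42 -0.83] tip [0.571 0.084 0.191] hand [0.526 0.042 0.383]
0.5 -0.59 [0. 0.] [-0.71  0.51  0.7   1.68 -0.18  1.34 -0.74] tip [0.578 0.119 0.196] hand [0.525 0.046 0.377]
0.625 -0.67 [0. 0.] [-0.65  0.47  0.65  1.72 -0.29  1.26 -0.63] tip [0.583 0.151 0.203] hand [0.524 0.049 0.368]
0.75 -0.66 [0. 0.] [-0.56  0.45  0.59  1.77 -0.41  1.18 -0.48] tip [0.587 0.18  0.212] hand [0.524 0.052 0.356]
0.875 -0.61 [0. 0.] [-0.47  0.44  0.52  1.82 -0.56  1.13 -0.3 ] tip [0.589 0.206 0.222] hand [0.524 0.055 0.34 ]
1.0 -0.56 [0. 0.] [-0.33  0.45  0.39  1.87 -0.7   1.08 -0.12] tip [0.591 0.228 0.232] hand [0.525 0.059 0.322]
-0.4979749466942336 (np.float64(1.659902250728371e-05), np.float64(7.326780624846244e-06)) [-0.11  0.6   0.1   1.93 -0.71  0.82 -0.05]
clock 10.1 rv [ 1.1543 -0.5006  0.4582] cm [-11.676  -5.951  14.41 ] deg 76.7 q [-0.83  0.77  0.84  1.55  0.14  1.62 -0.98] grip 0.0097
```

Good path. Go in 12 steps.

Request:
arm_command(moves=[{"rx":0.096,"ry":-0.042,"rz":0.038,"x":-1,"y":-0.5,"z":1.2,"gripper":-1},{"rx":0.19,"ry":-0.083,"rz":0.076,"x":-1.9,"y":-1,"z":2.4,"gripper":-1},{"rx":0.29,"ry":-0.125,"rz":0.115,"x":-2.9,"y":-1.5,"z":3.6,"gripper":-1},{"rx":0.385,"ry":-0.167,"rz":0.153,"x":-3.9,"y":-2,"z":4.8,"gripper":-1},{"rx":0.48,"ry":-0.209,"rz":0.191,"x":-4.9,"y":-2.5,"z":6,"gripper":-1}])

```text
clock: 10.52
position: [0.4918, 0.0149, 0.2706]
tool_rot: [-1.961, 0.029, -0.803]
force: [-0.8, -0.7, -1.9]
grip_width: 0.0101
```

Run:
```python
from tgt import *
cmd(*final(.12));print(gauge()[3],bot.observe()['force'])
```

```text
clock 10.5167 rv [ 0.6723 -0.2901  0.265 ] cm [-4.86   2.142  9.81 ] deg 44.6 q [-0.74  0.54  0.72  1.64 -0.11  1.39 -0.8 ] grip 0.0101
[0.57374328 0.0977943  0.19067173] [-0.82229687 -0.69902211 -1.93035309]
```

Request:
arm_command(moves=[{"rx":0.1,"ry":-0.042,"rz":0.039,"x":-0.7,"y":0.3,"z":1.4,"gripper":-1},{"rx":0.2,"ry":-0.084,"rz":0.078,"x":-1.4,"y":0.6,"z":2.8,"gripper":-1},{"rx":0.29,"ry":-0.125,"rz":0.115,"x":-2.1,"y":0.9,"z":4.2,"gripper":-1},{"rx":0.385,"ry":-0.167,"rz":0.153,"x":-2.8,"y":1.2,"z":5.6,"gripper":-1},{"rx":0.48,"ry":-0.209,"rz":0.191,"x":-3.5,"y":1.5,"z":7,"gripper":-1}])

```text
clock: 10.93
position: [0.5092, 0.0812, 0.2311]
tool_rot: [-1.453, 0.245, -0.623]
force: [0.3, 0.1, -1.7]
grip_width: 0.0101
```

Run:
```python
from tgt import *
cmd(*final(.08));print(gauge()[3],bot.observe()['force'])
```

```text
clock 10.9333 rv [ 0.1918 -0.0826  0.0744] cm [0.384 5.966 1.938] deg 12.7 q [-0.48  0.44  0.52  1.8  -0.5   1.15 -0.37] grip 0.0101
[0.58841602 0.19753004 0.21845205] [ 0.32489556  0.13391704 -1.69856258]
```

Request:
arm_command(moves=[{"rx":0.09,"ry":-0.04,"rz":0.037,"x":0.2,"y":2,"z":0.7,"gripper":-1},{"rx":0.185,"ry":-0.08,"rz":0.073,"x":0.4,"y":4,"z":1.4,"gripper":-1},{"rx":0.185,"ry":-0.08,"rz":0.073,"x":0.4,"y":5.9,"z":1.9,"gripper":-1},{"rx":0.185,"ry":-0.08,"rz":0.073,"x":0.4,"y":5.9,"z":1.9,"gripper":-1}])

```text
clock: 11.27
position: [0.514, 0.1065, 0.1721]
tool_rot: [-1.249, 0.304, -0.531]
force: [-0.4, 0.6, -0.9]
grip_width: 0.01
```

Run:
```python
from tgt import *
cmd(*final(0));print(gauge()[3],bot.observe()['force'])
```

```text
clock 11.2667 rv [ 0.0135 -0.0091 -0.0021] cm [ 2.404  7.043 -2.046] deg 0.9 q [-0.32  0.52  0.4   1.89 -0.74  1.03 -0.06] grip 0.01
[0.58878734 0.22549001 0.18695973] [-0.38712901  0.60667029 -0.87789205]
```

Request:
arm_command(moves=[{"rx":0.013,"ry":-0.009,"rz":-0.002,"x":0.8,"y":2.3,"z":-0.7,"gripper":-1},{"rx":0.013,"ry":-0.009,"rz":-0.002,"x":1.6,"y":4.7,"z":-1.4,"gripper":-1},{"rx":0.013,"ry":-0.009,"rz":-0.002,"x":2.4,"y":7,"z":-2,"gripper":-1},{"rx":0.013,"ry":-0.009,"rz":-0.002,"x":2.4,"y":7,"z":-2,"gripper":-1},{"rx":0.013,"ry":-0.009,"rz":-0.002,"x":2.4,"y":7,"z":-2,"gripper":-1}])

```text
clock: 11.68
position: [0.5184, 0.1093, 0.0991]
tool_rot: [-1.233, 0.295, -0.519]
force: [0.2, -0.3, -0.8]
grip_width: 0.0099
```

Request:
arm_command(moves=[{"rx":0,"ry":0,"rz":0,"x":0,"y":0,"z":0,"gripper":-1},{"rx":0,"ry":0,"rz":0,"x":0,"y":0,"z":0,"gripper":-1},{"rx":0,"ry":0,"rz":0,"x":0,"y":0,"z":0,"gripper":-1},{"rx":0,"ry":0,"rz":0,"x":0,"y":0,"z":0,"gripper":-1}])

```text
clock: 12.02
position: [0.5191, 0.1092, 0.1001]
tool_rot: [-1.23, 0.293, -0.519]
force: [-0.2, -0.1, -1.1]
grip_width: 0.0101
```

Run:
```python
from tgt import *
for n in ('scene','top'):
    a,d=bot.grab_frame(n);cv2.imwrite(f'pics/{n}11.png',a[...,::-1])
im,d,P=wsnap('w11')
cmd(*final(0));g=gauge();print(g[3],g[0][:,0]);s=bot.observe();print(s['force'],np.abs(s['qd']).max(),s['grip_width'])
print(proj('scene',g[3]),proj('top',g[3]))
q=P[12:155,262:296].reshape(-1,3);q=q[(q[:,2]>.08)&(q[:,2]<.16)];print('rod dir',np.linalg.svd(q-q.mean(0))[2][0],q.mean(0))
```

```text
clock 12.1667 rv [-0.0019  0.0047  0.0041] cm [-0.041  0.401 -0.331] deg 0.4 q [-0.27  0.63  0.33  1.94 -0.85  0.9   0.08] grip 0.01
[0.59255803 0.2283352  0.11696658] [0.49789196 0.86723484 0.00270736]
[-0.02991326 -0.2682168  -0.27588683] 0.00523392169864889 0.010016900768777391
[379.24259275 174.15048243] [173.45782195 207.87384357]
rod dir [-0.49765878 -0.86736016 -0.00469956] [0.56711027 0.18001152 0.12234572]
```

View pics/scene11.png

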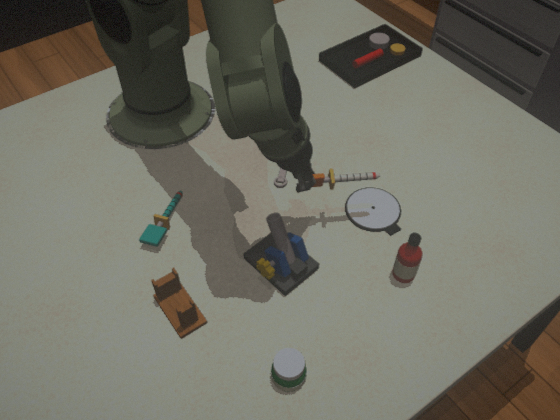

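View pics/w11.png

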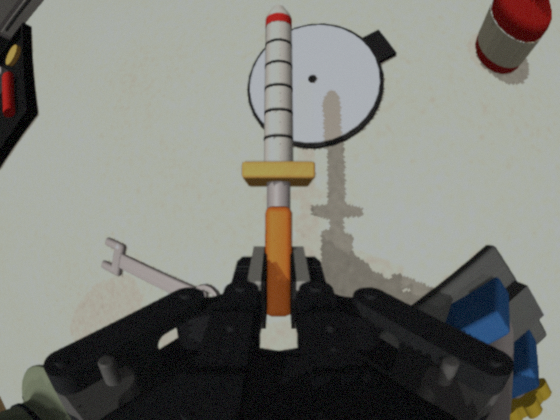

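View pics/top11.png

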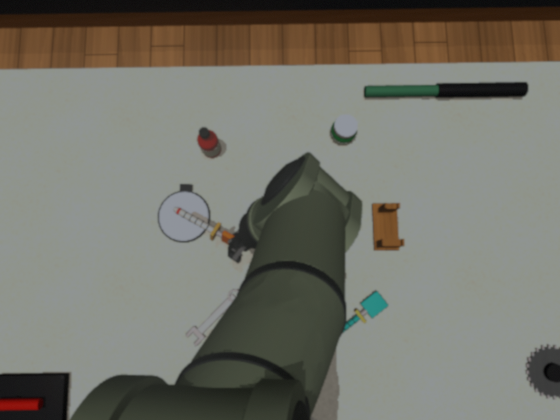

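Run:
```python
from tgt import *
s=bot.observe();print(s['clock'],np.abs(s['qd']).max(),s['force'],gauge()[3])
print(bot.job_done())
s=bot.observe();print(s['clock'],s['grip_width'],gauge()[3])
```

```text
12.1667 0.00523392169864889 [-0.02991326 -0.2682168  -0.27588683] [0.59255803 0.2283352  0.11696658]
the job is handed in; nothing more can be done
None
the job is handed in; nothing more can be done
```

The job is done and handed in at 12.2 s. I lifted the depth gauge from the cradle, slid its rod into the slanted tube until the collar stopped on the rim, and drew it fully out. It ended held level over the light pad. No verdict came back, so what follows rests on my own checks.

- **Seating:** the collar sat flush on the rim in the scene and wrist pictures, with about 17 N pushing back. The estimated collar position was 1.2 mm along the tube axis and 1.1 mm sideways from the rim centre, and the axes were 0.1° apart. The rod went in freely until the stop.
- **Withdrawal:** the tip came out to about 59 mm above the mouth, still gripped.
- **End pose:** the tip was at about (0.593, 0.228, 0.117) m, about 2 mm from the pad centre and 109 mm above its face. The rod was level within 0.3°, there was no contact force to speak of, and the joints moved at most 0.005 rad/s.
- **Bystanders:** the lube bottle, grease jar and wrench showed no change in the last pictures. I judged that by eye and did not measure it.

Two things disagreed or did not go as planned:
- **Top camera:** it put the tip about 4 px (about 8 mm) from my estimate, while the scene camera agreed within about 2 px. Either way the tip is well inside the 60 mm limit.
- **Grasp slant:** I first tried gripping the handle at 40° and 53°, but both ran into joint limits. I gripped it at about 70° instead.

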